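# Put away the tools and clear scrap at the watchmaker's bench

### The job

Tidy the watchmaker's mat: put the broken-off piece of cork into the waste tray, and stand the dust brush and the file upright in the two empty wells of the tool stand, one in each, handle down to the bottom and working end up. Leave the tool already in the stand in its well, and do not shove the other things on the bench about.

Things in the scene. Friction and masses are not known exactly. Their poses are not given: they have to be found in the camera images.
- brush: Dust brush lying on the mat, 190 mm long: square wooden handle 24 x 24 mm, 125 mm long, then a steel ferrule 22 mm wide and a dark flat bristle head 34 x 12 mm. Origin: mid-length on the underside as it lies, 12 mm below the axis. +x runs from handle butt (-95 mm) to bristle tip (+95 mm); handle from x -95 to +30 mm; z up as it lies. About 80 g.
- file: File lying on the mat, 190 mm long: square wooden handle 24 x 24 mm, 125 mm long, brass collar 18 mm thick, flat dark steel blade 16 x 6 mm. Frame as the brush: origin mid-length on the underside, 12 mm below the axis, +x from butt (-95 mm) to blade tip (+95 mm), handle x -95 to +30 mm. About 80 g.
- brush_butt (a point): Centre of the butt face of the brush's handle, on the axis.
- file_butt (a point): Centre of the butt face of the file's handle, on the axis.
- offcut: Broken-off block of cork, 56 (x) x 32 (y) x 26 (z) mm, lying close beside the brush's handle with its long side along it, so near that a finger does not fit between them. Origin: centre of its underside. About 30 g.
- tray: Grey open waste tray, fixed, 180 (x) x 150 (y) x 50 mm high, walls 4 mm. Origin: centre of its underside, on the bench.
- stand: Tool stand, fixed: black base 150 (x) x 140 (y) x 10 mm with three upright aluminium tubes (wells), 52 mm outer and 44 mm inner diameter, rim 90 mm and inner floor 14 mm above the bench. Origin: centre of underside. Wells at (x, y) = (-25, 40) and (-25, -40), empty, and (45, 0), which holds a tool. Stand and tray may swap sides of the mat.
- well_a (a point): Centre of the inner floor of the empty well at y = +40 mm in the stand's frame, 14 mm above the bench; the rim is 76 mm above it.
- well_b (a point): The same for the empty well at y = -40 mm.
- spare: Short tool already standing in the third well: square wooden handle 22 x 22 x 90 mm with a steel shank to 110 mm. Origin: centre of its foot, on the well's floor; its top is 124 mm above the bench. To be left in its well.
- puck: Bystander: black movement-holder disc, 72 mm diameter, 16 mm high, on the near side of the mat. Origin: centre of underside.
- tweezers: Bystander: steel tweezers lying flat at the far side of the mat, 120 x 12 x 8 mm, along own x. Origin: middle, underside.
- jar: Bystander: glass jar 56 mm diameter, 60 mm high. Origin: centre of underside.
- bottle: Bystander: amber bottle 44 mm diameter, 100 mm high. Origin: centre of underside.
Not all that is in view belongs to the job. Leave any green look-alike of the stand alone.

How it is judged:
By the outcome, as a careful person would: the job done as asked, in the order asked, and still so for the second after the job is handed in, with the robot touching nothing.
It also fails if it takes over 72 s, if anything falls off the work surface, if the arm or the gripper's body presses on something with over 40 N, if the wrist force passes 120 N, or if a joint passes its speed limit or range.

### The arm

A 6-joint arm with a two-finger parallel gripper is mounted at the origin on the work surface. World frame = base frame: x ahead of the robot, y to its left, z up, the work surface at z = 0. Lengths are in m, angles in rad, forces in N, time in s.
With the tool pointing down it reaches from about 0.375 to 0.75 m from the base axis. Payload 9 kg.
Tool frame: the origin (TCP) lies on the centre line of the jaws, within the pads' length; the fingertips stand 19 mm ahead of it and the grasp point (between the pads) is the TCP; z points along the fingers, y is the line along which they close (so a half turn about z gives the same grasp; the last joint's range is limited). The gripper opens to 85 mm and grips with 20 to 120 N. Pads are 22 mm wide; open, the fingers measure 114 mm over their backs; the gripper's body (76 mm by 85 mm) begins 54 mm behind the grasp point. The pads swing forward as they close: fully open they stand 13 mm farther back than shut.
Start: joints at [1.131, 0.104, 0.097, 1.564, 0, 1.353], TCP at [0.132, 0.585, 0.25] pointing down, gripper open.
Joint ranges: [-2.99, 2.99], [-0.84, 1.86], [-1.1, 1.16], [-1.84, 2.11], [-1.51, 1.56], [-3.14, 3.14]. Speed limits (rad/s): [2.22, 2.22, 2.57, 3.14, 3.14, 3.14].

### API

Orientations are given as a 3x3 rotation matrix whose columns are the frame's x, y, z axes.
In Python, from station import manip, camera, calibration gives the robot as it stands.
- The arm moves only by the tool jog_arm, never from a script. Its argument "motion" is a list of rows, each a list of 7 numbers: the shift along the tool's x, y, z scaled (see below), then the turn, a rotation vector about the tool's x, y, z scaled (see below), then the opening, from 0 (shut) to 1 (fully open). A call has 1 to 8 rows; each row is the pose to reach, as a shift and turn from the pose commanded when the call began, along the tool's axes at that moment; what a row does not reach only later rows make up. The controller multiplies each number of a shift by 40 cm and each number of a turn by 1.5 rad. A row lasts 1/12 s, in which the tool goes at most 41.7 mm and 7.16 degrees, less where a joint would pass 70% of its speed; a pose out of reach is approached as far as the arm can. A call with a number of a shift or a turn outside -1 to 1 is refused whole. A call with a gripper value outside its range is refused whole. The fingers move at their own pace and stop on an object; the grip force is fixed at half the most. Time passes only in rows, so rows that repeat a pose let the fingers close. It gives the time, the measured TCP pose, the force, the opening and the grip force at its end, in the units of the state.
- manip.get_state(): the state, without advancing time (a new reading comes with each control period).
- camera(name): name is "scene" or "top" or "wrist"; returns the picture (420x560x3 uint8, red, green, blue); there is no depth.
- calibration(name): a dict with "fx", "fy", "cx", "cy" (pixels), "dist_coeffs" ([k1, k2, p1, p2, k3] as OpenCV has them; the pictures are not rectified), "eye" and "attitude" of the camera in the world; the wrist camera has in their place "tool_from_camera" (4x4, takes a point from camera to tool coordinates, whose origin is the TCP and whose axes are the flange's). Camera axes: x right, y down, z forward; pixel columns grow to the right and rows downward; lengths in m; the calibration is good to about 2 mm. A picture is of the moment at which its call begins: read the wrist's pose just before it. calibration takes no time and is no camera call.
- manip.job_done(): hands the job in; it is judged then, once.
The state is a dict: "t": time; "joint_pos": joint angles; "qvel": joint speeds; "joint_efforts": joint torques, N m; "tool_pos": TCP position; "tcp_rot": TCP orientation; "force": force on the tool from outside, world axes, zero at the start; "torque": the same for the moment, N m; "gripper_width": finger opening in m; "finger_force": force on a finger pad.
Only numpy, scipy, OpenCV 4.12 (cv2) and the standard library are available. Lean on these libraries where they do the work, as an engineer would, in place of code of your own. Each camera call takes 0.05 s, during which the arm holds its last target. There are 200 camera calls.

## Working session

There is one attempt and no reset: what is moved stays moved. The work goes in short steps, Python scripts to look and compute and a tool call to move; the robot and the scene stay as the last step left them, time stands still between calls to the robot, and variables do not carry over. Pictures are saved under pics/ and viewed, at most 10 in all, crops included, and the job is handed in when it is done.

Besides the shell and the picture viewer there is one more tool, called after ">>>" as name(argument=value, ...), one argument or row to a line, values as JSON. jog_arm: Moves the arm, as the interface text tells. Its arguments: {"type":"object","properties":{"motion":{"type":"array"}},"required":["motion"]}

```bash
mkdir -p pics; cat > h.py <<'E'
import numpy as np,cv2
from station import manip,camera,calibration
E
python3 - <<'E'
from h import *
s=manip.get_state();print(s['t'],s['tool_pos'],s['tcp_rot'],s['gripper_width'])
for n in['scene','top','wrist']:
    im=camera(n);cv2.imwrite(f'pics/{n}0.png',im[...,::-1]);print(n,calibration(n))
a=cv2.imread('pics/top0.png');b=cv2.imread('pics/scene0.png')
E
```

```text
0.0 [0.13185972 0.58501733 0.24951829] [[-9.75496941e-01  2.20012149e-01 -6.09687956e-04]
 [ 2.20012743e-01  9.75496265e-01 -1.19551803e-03]
 [ 3.31719834e-04 -1.30036330e-03 -9.99999100e-01]] 0.08508325798829207
scene {'fx': 451.03013843411884, 'fy': 451.03013843411884, 'cx': 272.9361969963888, 'cy': 204.5746888110959, 'dist_coeffs': array([0.04927109, 0.        , 0.        , 0.        , 0.        ]), 'eye': array([1.23639375, 0.02732443, 1.02180367]), 'attitude': array([[-0.03875335,  0.80456606, -0.59259736],
       [ 0.99920398,  0.02558422, -0.03060816],
       [-0.00946515, -0.59331181, -0.80491708]])}
top {'fx': 439.9796136569906, 'fy': 439.9796136569906, 'cx': 288.0222470476441, 'cy': 213.45916984101805, 'dist_coeffs': array([-0.10974409,  0.        ,  0.        ,  0.        ,  0.        ]), 'eye': array([ 0.39998098, -0.01100911,  0.96183811]), 'attitude': array([[ 0.00385048, -0.99150618,  0.13000259],
       [-0.99998943, -0.00349105,  0.0029926 ],
       [-0.00251334, -0.13001274, -0.99150914]])}
wrist {'fx': 306.0462612728997, 'fy': 306.0462612728997, 'cx': 274.88659048019287, 'cy': 211.88028475912483, 'dist_coeffs': array([-0.01444193,  0.        ,  0.        ,  0.        ,  0.        ]), 'tool_from_camera': array([[ 3.35744639e-04, -9.63405978e-01, -2.68046283e-01,
         6.78367171e-02],
       [ 9.99999943e-01,  3.17451998e-04,  1.11583220e-04,
         2.78000233e-04],
       [-2.24081128e-05, -2.68046305e-01,  9.63406030e-01,
        -1.23675614e-01],
       [ 0.00000000e+00,  0.00000000e+00,  0.00000000e+00,
         1.00000000e+00]])}
```

View pics/top0.png

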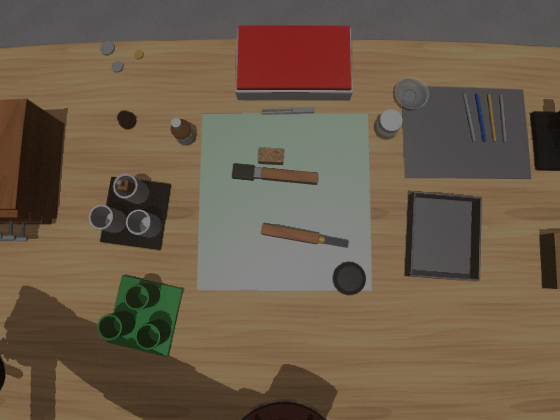

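View pics/scene0.png

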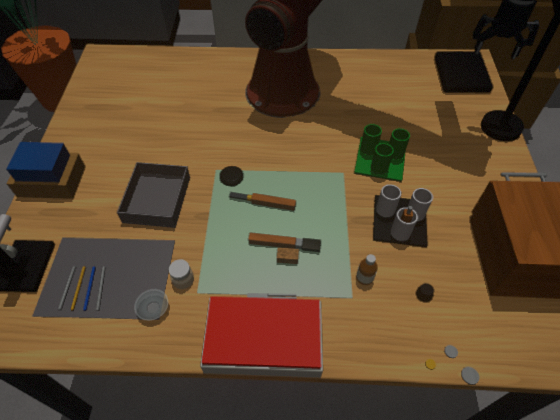

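```bash
python3 - <<'E'
import cv2,numpy as np
t=cv2.imread('pics/top0.png');s=cv2.imread('pics/scene0.png')
def c(im,u,v,w,h,k):
    r=cv2.resize(im[v:v+h,u:u+w],None,fx=k,fy=k,interpolation=cv2.INTER_CUBIC);return np.clip(r*1.4,0,255).astype(np.uint8)
o=np.zeros((600,800,3),np.uint8)
def p(r,x,y):o[y:y+r.shape[0],x:x+r.shape[1]]=r
p(c(t,225,140,130,115,3),0,0);p(c(t,95,165,80,90,4),400,0);p(c(s,220,188,110,80,3),0,360);p(c(s,370,180,65,60,4),400,360)
cv2.imwrite('pics/c1.png',o)
E
```

```text
(no output)
```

View pics/c1.png

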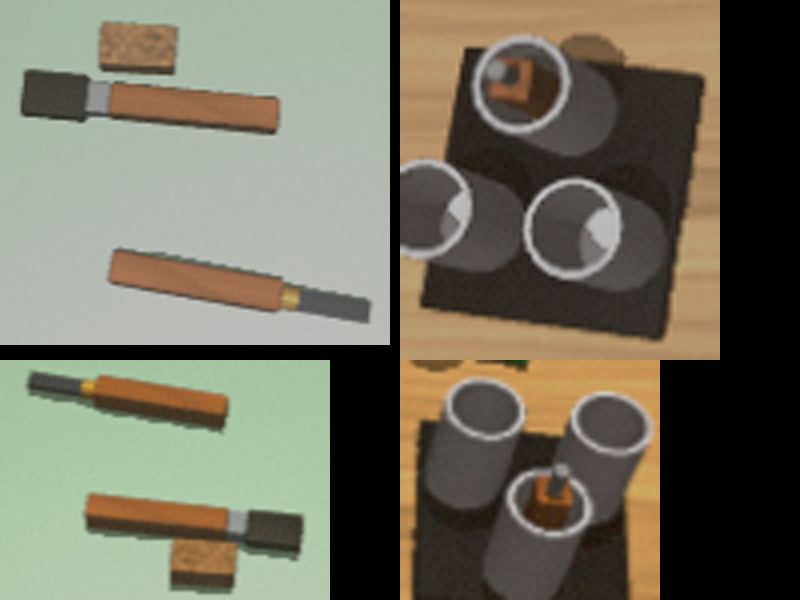

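View pics/wrist0.png

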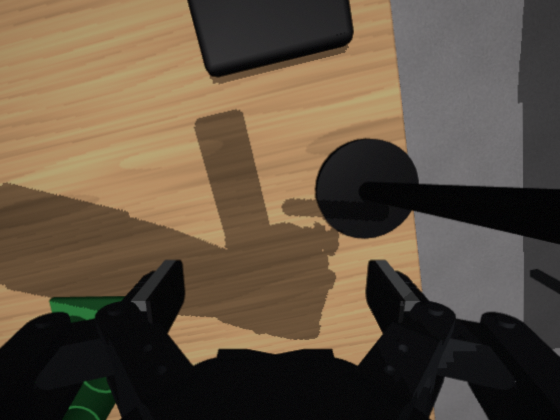

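```bash
cat >> h.py <<'E'
def cam(n,s=None):
    c=calibration(n);K=np.array([[c['fx'],0,c['cx']],[0,c['fy'],c['cy']],[0,0,1]])
    if n=='wrist':
        T=c['tool_from_camera'];R=s['tcp_rot']@T[:3,:3];e=s['tcp_rot']@T[:3,3]+s['tool_pos']
    else: R,e=np.array(c['attitude']),c['eye']
    return K,c['dist_coeffs'],R,e
def ray(C,p):
    K,D,R,e=C;q=cv2.undistortPoints(np.array(p,float).reshape(-1,1,2),K,D).reshape(-1,2)
    d=np.c_[q,np.ones(len(q))]@R.T;return e,d/np.linalg.norm(d,axis=1)[:,None]
def at(C,p,z):
    e,d=ray(C,p);return e+d*((z-e[2])/d[:,2])[:,None]
def tri(C1,p1,C2,p2):
    out=[]
    for a,b in zip(p1,p2):
        A=np.zeros((3,3));B=np.zeros(3)
        L=[(ray(C1,[a])),(ray(C2,[b]))]
        for e,d in L:
            M=np.eye(3)-np.outer(d[0],d[0]);A+=M;B+=M@e
        X=np.linalg.solve(A,B);out.append(np.r_[X,max(np.linalg.norm(np.cross(X-e,d[0])) for e,d in L)])
    return np.array(out)
def proj(C,X):
    K,D,R,e=C;return cv2.projectPoints(np.array(X,float).reshape(-1,1,3),cv2.Rodrigues(R.T)[0],-R.T@e,K,D)[0].reshape(-1,2)
E
python3 - <<'E'
from h import *
np.set_printoptions(precision=4,suppress=True)
T=cam('top');S=cam('scene')
A=lambda l:[((x+.5)/3-.5+225,(y+.5)/3-.5+140) for x,y in l]
B=lambda l:[((x-400+.5)/4-.5+95,(y+.5)/4-.5+165) for x,y in l]
Cc=lambda l:[((x+.5)/3-.5+220,(y-360+.5)/3-.5+188) for x,y in l]
D=lambda l:[((x-400+.5)/4-.5+370,(y-360+.5)/4-.5+180) for x,y in l]
# far-side (robot side) top edges & +x side top edges
print('brush butt -x? far',tri(T,A([(280,97),(111,84),(110,251),(278,308)]),S,Cc([(88,512),(228,527),(227,396),(96,395)])))
print('cork topcorners +x', tri(T,A([(101,23),(178,27)]),S,Cc([(236,572),(172,568)])))
print('rims b?,a?,spare',tri(T,B([(573,229),(422,209),(522,85)]),S,D([(485,408),(611,423),(549,502)])))
print('tray rim',tri(T,[(413,194),(479,196)],S,[(184,221),(121,214)]) if 0 else at(T,[(411,193),(480,195),(480,278),(407,277)],.05))
print('basecorners',at(T,B([(465,48),(703,75),(662,338),(423,305)]),.01))
E
```

```text
brush butt -x? far [[ 0.6139 -0.0708  0.0255  0.0022]
 [ 0.6237  0.0514  0.0231  0.0015]
 [ 0.499   0.0489  0.0452  0.0013]
 [ 0.463  -0.073  -0.006   0.0002]]
cork topcorners +x [[0.669  0.0588 0.0254 0.0012]
 [0.6663 0.0036 0.0243 0.0024]]
rims b?,a?,spare [[0.4964 0.2973 0.0867 0.001 ]
 [0.5063 0.3771 0.0868 0.0005]
 [0.5707 0.3282 0.087  0.0011]]
tray rim [[ 0.5642 -0.2689  0.05  ]
 [ 0.561  -0.4203  0.05  ]
 [ 0.3843 -0.4117  0.05  ]
 [ 0.3877 -0.2552  0.05  ]]
basecorners [[0.6071 0.3912 0.01  ]
 [0.5913 0.2536 0.01  ]
 [0.4453 0.2707 0.01  ]
 [0.4621 0.4069 0.01  ]]
```

>>> jog_arm(
  motion=[
    [-0.68,-0.46,0,0,0,-0.111,1],
    [-0.68,-0.46,0,0,0,-0.111,1],
    [-0.68,-0.46,0,0,0,-0.111,1],
    [-0.68,-0.46,0,0,0,-0.111,1],
    [-0.68,-0.46,0,0,0,-0.111,1],
    [-0.68,-0.46,0,0,0,-0.111,1],
    [-0.68,-0.46,0,0,0,-0.111,1],
    [-0.68,-0.46,0,0,0,-0.111,1],
  ],
)

```text
t: 0.82
tool_pos: [0.3579, 0.3441, 0.2502]
tcp_rot: [[-0.998, 0.055, 0.0], [0.055, 0.998, 0.0], [-0.0, 0.0, -1.0]]
force: [0.3, 1.4, 0.4]
gripper_width: 0.0855
finger_force: 0.0
```

```bash
cat >> h.py <<'E'
np.set_printoptions(precision=4,suppress=True)
from scipy.spatial.transform import Rotation as Ro
import json
def log():
    s=manip.get_state();open('log.jsonl','a').write(json.dumps([s['t'],list(s['joint_pos']),list(s['tool_pos']),np.array(s['tcp_rot']).tolist()])+'\n');return s
def frame(y,z):
    z=np.array(z,float);z/=np.linalg.norm(z);y=np.array(y,float);y-=z*(y@z);y/=np.linalg.norm(y);return np.c_[np.cross(y,z),y,z]
def plan(p,R=None):
    s=log();R0=s['tcp_rot'];d=R0.T@(np.array(p)-s['tool_pos']);r=np.zeros(3) if R is None else Ro.from_matrix(R0.T@R).as_rotvec()
    print('t',s['t'],'pos',s['tool_pos'],'q',s['joint_pos'],'w',s['gripper_width'],'F',s['force'],s['finger_force'])
    print('move',d/.4,r/1.5,'mm',1e3*np.linalg.norm(d),'rows',np.linalg.norm(d)/.0417,np.degrees(np.linalg.norm(r))/7.16)
E
python3 - <<'E'
from h import *
plan([.652,.031,.2],frame((.055,.998,0),(0,0,-1)))
E
```

```text
t 0.8167 pos [0.3579 0.3441 0.2502] q [ 0.5018 -0.2126 -0.2092  1.5741 -0.0001  0.5572] w 0.08550725426094401 F [0.3431 1.3906 0.3889] 0.0
move [-0.7775 -0.7409  0.1257] [ 0.      0.0001 -0.0002] mm 432.52841529651204 rows 10.372384059868393 0.003206321642910192
```

>>> jog_arm(
  motion=[
    [-0.57,-0.54,0.05,0,0,0,1],
    [-0.57,-0.54,0.05,0,0,0,1],
    [-0.57,-0.54,0.05,0,0,0,1],
    [-0.57,-0.54,0.05,0,0,0,1],
    [-0.57,-0.54,0.05,0,0,0,1],
    [-0.57,-0.54,0.05,0,0,0,1],
    [-0.57,-0.54,0.05,0,0,0,1],
    [-0.57,-0.54,0.05,0,0,0,1],
  ],
)

```text
t: 1.48
tool_pos: [0.5746, 0.1142, 0.2293]
tcp_rot: [[-0.998, 0.058, -0.0], [0.058, 0.998, -0.001], [0.0, -0.001, -1.0]]
force: [-1.5, 0.9, 0.9]
gripper_width: 0.0857
finger_force: 0.0
```

```bash
python3 - <<'E'
from h import *
plan([.652,.031,.2],frame((.055,.998,0),(0,0,-1)))
s=manip.get_state();im=camera('wrist');np.savez('w1.npz',R=s['tcp_rot'],p=s['tool_pos'],im=im);cv2.imwrite('pics/w1.png',im[...,::-1])
E
```

```text
t 1.4833 pos [0.5746 0.1142 0.2293] q [-0.0266  0.0577  0.0104  1.5238 -0.0006  0.0312] w 0.0856809148153556 F [-1.5121  0.9474  0.8823] 0.0
move [-0.2052 -0.1964  0.0732] [-0.0004 -0.0001 -0.0019] mm 117.33806874604753 rows 2.8138625598572546 0.022824868544323768
```

View pics/w1.png

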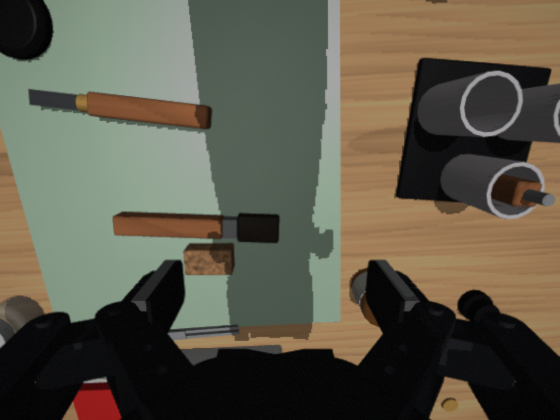

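```bash
cat > fit.py <<'E'
from h import *
from scipy.optimize import minimize
def mask(im):
    f=im.astype(float);r=f[...,0];b=f[...,2];return (((r-b)>0.28*r+8)).astype(np.uint8)
def hull(C,x,y,z,a,L,W,H,off,k,sh):
    c,s=np.cos(a),np.sin(a);P=[]
    for i in(-1,1):
        for j in(-1,1):
            for h in(0,H):P.append([x+c*(off+i*L/2)-s*j*W/2,y+s*(off+i*L/2)+c*j*W/2,z+h])
    q=proj(C,P);return cv2.convexHull(q.astype(np.float32)).reshape(-1,2)
def fit(views,x0,dims,off):
    k=4;prep=[]
    for C,im in views:
        h=hull(C,*x0,*dims,off,0,0);u0,v0=np.floor(h.min(0)-9).astype(int);u1,v1=np.ceil(h.max(0)+9).astype(int)
        u0=max(u0,0);v0=max(v0,0)
        m=mask(im)[v0:v1,u0:u1]
        n,l,st,_=cv2.connectedComponentsWithStats(m)
        # component overlapping most with hull
        hm=np.zeros_like(m);cv2.fillConvexPoly(hm,np.round(h-[u0,v0]).astype(np.int32),1)
        i=1+np.argmax([((l==i)&(hm>0)).sum() for i in range(1,n)]);m=(l==i).astype(np.uint8)
        prep.append((C,(u0,v0),cv2.resize(m,None,fx=k,fy=k,interpolation=cv2.INTER_NEAREST)))
    def cost(p,full=False):
        r=[]
        for C,o,m in prep:
            h=(hull(C,*p,*dims,off,0,0)-o+.5)*k-.5
            M=np.zeros_like(m);cv2.fillConvexPoly(M,np.round(h*16).astype(np.int32),1,shift=4)
            r.append(1-(M&m).sum()/max(1,(M|m).sum()))
        return r if full else sum(r)
    x0=np.array(x0,float);S=np.vstack([x0]+[x0+d for d in np.diag([.008,.008,.006,.06])])
    res=minimize(cost,x0,method='Nelder-Mead',options=dict(initial_simplex=S,xatol=1e-5,fatol=1e-5,maxiter=400))
    return res.x,cost(res.x,True)
def load(n):
    d=np.load(n);return cam('wrist',dict(tcp_rot=d['R'],tool_pos=d['p'])),d['im']
E
python3 - <<'E'
from fit import *
rd=lambda n:cv2.imread(n)[...,::-1]
V={'top':(cam('top'),rd('pics/top0.png')),'scene':(cam('scene'),rd('pics/scene0.png')),'wrist':load('w1.npz')}
for nm,x0,d,off in[('cork',(.652,.031,0.,1.51),(.056,.032,.026),0),('brush',(.61,.025,0,1.49),(.125,.024,.024),-.0325),('file',(.484,-.045,0,-1.75),(.125,.024,.024),-.0325)]:
    for vs in[['top','scene','wrist'],['top','wrist'],['top','scene'],['wrist']]:
        x,c=fit([V[v] for v in vs],x0,d,off);print(nm,vs,x,np.array(c))
E
```

```text
cork ['top', 'scene', 'wrist'] [0.6531 0.0324 0.0013 1.5154] [0.2834 0.5602 0.1744]
cork ['top', 'wrist'] [ 0.6597  0.0292 -0.0092  1.5749] [0.2605 0.1271]
cork ['top', 'scene'] [0.6519 0.0317 0.0012 1.5726] [0.2762 0.5542]
cork ['wrist'] [ 0.6692  0.0221 -0.0315  1.5292] [0.049]
brush ['top', 'scene', 'wrist'] [ 0.6129  0.0214 -0.0028  1.4724] [0.2514 0.3985 0.162 ]
brush ['top', 'wrist'] [ 0.6149  0.0189 -0.0093  1.5007] [0.2555 0.1354]
brush ['top', 'scene'] [ 0.6143  0.0223 -0.0011  1.4301] [0.2526 0.3889]
brush ['wrist'] [ 0.6212  0.0116 -0.0255  1.4691] [0.0936]
file ['top', 'scene', 'wrist'] [ 0.4761 -0.0468 -0.0003 -1.7441] [0.1862 0.2008 0.1079]
file ['top', 'wrist'] [ 0.4768 -0.0471  0.0013 -1.736 ] [0.19   0.1073]
file ['top', 'scene'] [ 0.4747 -0.0467  0.0013 -1.7528] [0.1877 0.1998]
file ['wrist'] [ 0.4759 -0.0499 -0.0119 -1.7442] [0.0928]
```

>>> jog_arm(
  motion=[
    [-0.21,-0.19,0.25,0,0,0,1],
    [-0.21,-0.19,0.25,0,0,0,1],
    [-0.21,-0.19,0.25,0,0,0,1],
    [-0.21,-0.19,0.25,0,0,0,1],
    [-0.21,-0.19,0.25,0,0,0,1],
    [-0.21,-0.19,0.25,0,0,0,1],
  ],
)

```text
t: 2.03
tool_pos: [0.6513, 0.0367, 0.1284]
tcp_rot: [[-0.998, 0.057, -0.004], [0.057, 0.998, 0.001], [0.004, 0.001, -1.0]]
force: [0.7, 0.4, -0.5]
gripper_width: 0.0853
finger_force: 0.0
```

```bash
python3 - <<'E'
from fit import *
s=manip.get_state();im=camera('wrist');np.savez('w2.npz',R=s['tcp_rot'],p=s['tool_pos'],im=im);cv2.imwrite('pics/w2.png',im[...,::-1])
A=load('w1.npz');B=load('w2.npz')
for nm,x0,d,off in[('cork',(.652,.031,0.,1.51),(.056,.032,.026),0),('brush',(.612,.023,0,1.49),(.125,.024,.024),-.0325)]:
    for vs in[[A,B],[B]]: 
        x,c=fit(vs,x0,d,off);print(nm,x,np.array(c))
plan([.655,.032,.024],frame((.05,.998,0),(0,0,-1)))
E
```

```text
cork [ 0.6585  0.03   -0.0097  1.5283] [0.1391 0.0815]
cork [ 0.6589  0.0302 -0.0136  1.5148] [0.0621]
brush [ 0.6143  0.0192 -0.0079  1.4778] [0.1391 0.0713]
brush [ 0.6139  0.0196 -0.01    1.4812] [0.0657]
t 2.0833 pos [0.6518 0.0374 0.1301] q [-0.1426  0.2768  0.0719  1.3671  0.0003 -0.087 ] w 0.08542151779276687 F [0.0928 0.7276 0.3077] 0.0
move [-0.0091 -0.0133  0.2653] [ 0.0003 -0.0008 -0.0037] mm 106.30674933761277 rows 2.5493225260818413 0.045321168600145054
```

View pics/w2.png

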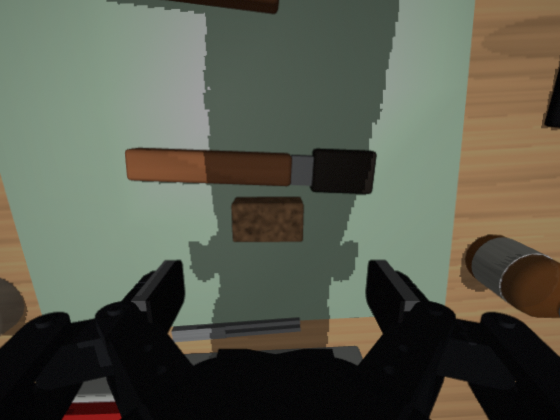

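```bash
python3 - <<'E'
from fit import *
C,_=load('w2.npz')
print('cork outer top',at(C,[(233,241),(303,241)],.026));print('inner bottom',at(C,[(234,197.5),(302,197.5)],.0))
print('brush -x bottom (butt, ferr)',at(C,[(127,149),(292,153)],0));print('+x top',at(C,[(127,178.5),(291,185.5)],.024))
C,_=load('w1.npz')
print('file -x bottom? ',at(C,[(88,93),(211,107)],0.),'+x top edge',at(C,[(87,116),(209,128)],.0),at(C,[(87,116),(209,128)],.024))
E
```

```text
cork outer top [[0.668  0.0031 0.026 ]
 [0.6711 0.0581 0.026 ]]
inner bottom [[0.6387 0.0032 0.    ]
 [0.642  0.0605 0.    ]]
brush -x bottom (butt, ferr) [[ 0.5936 -0.08    0.    ]
 [ 0.6045  0.0536  0.    ]]
+x top [[ 0.6143 -0.0725  0.024 ]
 [ 0.6267  0.0506  0.024 ]]
file -x bottom?  [[ 0.4592 -0.0827  0.    ]
 [ 0.4819  0.0496  0.    ]] +x top edge [[ 0.4828 -0.089   0.    ]
 [ 0.5039  0.0449  0.    ]] [[ 0.4845 -0.0749  0.024 ]
 [ 0.5041  0.0499  0.024 ]]
```

>>> jog_arm(
  motion=[
    [-0.011,-0.016,0.15,0,0,0,1],
    [-0.011,-0.016,0.24,0,0,0,1],
    [-0.011,-0.016,0.27,0,0,0,1],
    [-0.011,-0.016,0.27,0,0,0,1],
    [-0.011,-0.016,0.27,0,0,0,0.4],
    [-0.011,-0.016,0.27,0,0,0,0.4],
    [-0.011,-0.016,0.27,0,0,0,0.4],
    [-0.011,-0.016,0.27,0,0,0,0.4],
  ],
)

```text
t: 2.75
tool_pos: [0.6588, 0.0306, 0.0266]
tcp_rot: [[-0.998, 0.055, 0.006], [0.055, 0.998, -0.001], [-0.006, -0.0, -1.0]]
force: [-2.7, 1.0, 11.6]
gripper_width: 0.0545
finger_force: 65.3
```

>>> jog_arm(
  motion=[
    [0,0,-0.1,0,0,0,0.4],
    [0,0,-0.2,0,0,0,0.4],
    [0.05,-0.08,-0.27,0,0,0,0.4],
    [0.41,-0.94,-0.27,0,0,0,0.4],
    [0.41,-0.94,-0.27,0,0,0,0.4],
    [0.41,-0.94,-0.27,0,0,0,0.4],
    [0.41,-0.94,-0.27,0,0,0,0.4],
    [0.41,-0.94,-0.27,0,0,0,0.4],
  ],
)

```text
t: 3.42
tool_pos: [0.5455, -0.1858, 0.1313]
tcp_rot: [[-0.998, 0.055, 0.003], [0.055, 0.999, -0.002], [-0.003, -0.002, -1.0]]
force: [1.4, -0.4, -0.5]
gripper_width: 0.0545
finger_force: 64.0
```

```bash
python3 - <<'E'
from h import *
plan([.474,-.339,.13],frame((.05,.998,0),(0,0,-1)))
print(at(cam('top'),[(411,193),(480,195),(480,278),(407,277)],.05).mean(0))
E
```

```text
t 3.4167 pos [ 0.5455 -0.1858  0.1313] q [-0.5552  0.0393 -0.1863  1.3415  0.0001 -0.5005] w 0.054547428131628474 F [ 1.3552 -0.4274 -0.5017] 64.03178930282593
move [ 0.1575 -0.3921  0.0035] [-0.0011  0.0022 -0.0031] mm 169.03635063290938 rows 4.05362951158056 0.04743092277702428
[ 0.4743 -0.339   0.05  ]
```

>>> jog_arm(
  motion=[
    [0.158,-0.39,0,0,0,0,0.4],
    [0.158,-0.39,0,0,0,0,0.4],
    [0.158,-0.39,0,0,0,0,0.4],
    [0.158,-0.39,0,0,0,0,0.4],
    [0.158,-0.39,0.06,0,0,0,0.4],
    [0.158,-0.39,0.14,0,0,0,0.4],
    [0.158,-0.39,0.21,0,0,0,0.4],
    [0.158,-0.39,0.21,0,0,0,0.4],
  ],
)

```text
t: 4.08
tool_pos: [0.4719, -0.3345, 0.0409]
tcp_rot: [[-0.998, 0.056, -0.004], [0.056, 0.998, 0.004], [0.004, 0.004, -1.0]]
force: [-0.4, 1.0, -1.7]
gripper_width: 0.0546
finger_force: 64.0
```

>>> jog_arm(
  motion=[
    [0,0,0,0,0,0,0.4],
    [0,0,0,0,0,0,0.8],
    [0,0,0,0,0,0,0.8],
    [0,0,0,0,0,0,0.8],
    [0,0,-0.08,0,0,0,0.8],
    [0,0,-0.18,0,0,0,0.8],
    [0,0,-0.28,0,0,0,0.8],
    [0,0,-0.28,0,0,0,0.8],
  ],
)

```text
t: 4.75
tool_pos: [0.477, -0.3393, 0.1673]
tcp_rot: [[-0.998, 0.055, 0.009], [0.055, 0.998, -0.01], [-0.01, -0.009, -1.0]]
force: [1.4, -0.8, 2.0]
gripper_width: 0.0683
finger_force: 0.0
```

```bash
python3 - <<'E'
from h import *
im=camera('top');cv2.imwrite('pics/t2.png',im[...,::-1])
s=manip.get_state();wi=camera('wrist')
m=wi[:420,:];cv2.imwrite('pics/w3.png',np.hstack([cv2.resize(im[100:300,90:490],None,fx=1,fy=1),wi[:200,:400]])[...,::-1])
# brush: yaw 1.4707, grasp at x=+12mm
u=np.array([.1,.995]);c=np.array([.6024,-.0713])+u*(.095+.012);print('grasp',c)
plan([*c,.13],frame((.995,-.1,0),(0,0,-1)));plan([*c,.13],frame((-.995,.1,0),(0,0,-1)))
L=[json.loads(l) for l in open('log.jsonl')]
for l in L:
    q=l[1];p=l[2];print(q[:4],np.sqrt(p[0]**2+p[1]**2-.1296**2),p[2])
E
```

```text
grasp [0.6131 0.0352]
t 4.85 pos [ 0.4754 -0.3376  0.1605] q [-0.8417  0.047  -0.1253  1.3925  0.0001 -0.7867] w 0.06871653670855028 F [ 0.439   0.1441 -0.6913] 0.0
move [-0.2921  0.9498  0.0735] [0.0002 0.0045 1.0773] mm 398.5658217847256 rows 9.557933376132508 12.931479014197208
t 4.85 pos [ 0.4754 -0.3376  0.1605] q [-0.8417  0.047  -0.1253  1.3925  0.0001 -0.7867] w 0.06871653670855028 F [ 0.439   0.1441 -0.6913] 0.0
move [-0.2921  0.9498  0.0735] [-0.0045  0.0002 -1.0171] mm 398.5658217847256 rows 9.557933376132508 12.208332502490011
[0.5017590269448591, -0.21262517299972764, -0.20915500382028107, 1.5740734740767472] 0.4792797302890011 0.25021866899700745
[-0.026603208694124386, 0.05765791588787212, 0.01037502599328822, 1.5237500811587164] 0.5713181781676688 0.22926960958224246
[-0.14259993166371984, 0.27679220538207283, 0.07190732827549921, 1.367118453192364] 0.6398508979413119 0.1301180402730234
[-0.5552133675122464, 0.03934339833790373, -0.18626805633907392, 1.341548613111475] 0.5615074643818462 0.13134323146133817
[-0.8416720987105581, 0.046964302712123436, -0.12530889972125345, 1.3924712779253337] 0.5685239640689338 0.16049602428180754
[-0.8416720987105581, 0.046964302712123436, -0.12530889972125345, 1.3924712779253337] 0.5685239640689338 0.16049602428180754
```

View pics/w3.png

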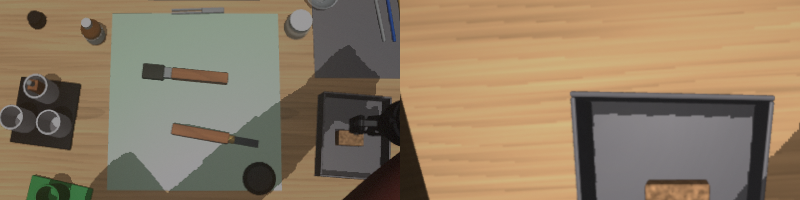

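>>> jog_arm(
  motion=[
    [-0.294,0.967,0,0,0,-1,0.6],
    [-0.294,0.967,0,0,0,-1,0.6],
    [-0.294,0.967,0,0,0,-1,0.6],
    [-0.294,0.967,0,0,0,-1,0.6],
    [-0.294,0.967,0,0,0,-1,0.6],
    [-0.294,0.967,0,0,0,-1,0.6],
    [-0.294,0.967,0,0,0,-1,0.6],
    [-0.294,0.967,0,0,0,-1,0.6],
  ],
)

```text
t: 5.52
tool_pos: [0.5883, -0.0209, 0.1562]
tcp_rot: [[-0.581, -0.814, -0.001], [-0.814, 0.581, 0.0], [0.0, 0.001, -1.0]]
force: [-0.1, -1.1, -0.9]
gripper_width: 0.0513
finger_force: 0.0
```

```bash
python3 - <<'E'
from h import *
plan([.614,.042,.13],frame((-.995,.1,0),(0,0,-1)))
print('green',at(cam('top'),[(137,296),(110,326),(148,336)],.09))
E
```

```text
t 5.5167 pos [ 0.5883 -0.0209  0.1562] q [-0.2576  0.0737 -0.1054  1.3925  0.0001 -1.2086] w 0.05134613371029165 F [-0.06   -1.098  -0.8789] 0.0
move [-0.1653  0.0391  0.0654] [ 0.0005 -0.     -0.3464] mm 72.82932490444888 rows 1.7465065924328267 4.157968124422902
green [[0.3479 0.2909 0.09  ]
 [0.2876 0.3444 0.09  ]
 [0.27   0.2663 0.09  ]]
```

>>> jog_arm(
  motion=[
    [-0.165,0.039,0.03,0,0,-0.346,0.6],
    [-0.165,0.039,0.065,0,0,-0.346,0.6],
    [-0.165,0.039,0.065,0,0,-0.346,0.6],
    [-0.165,0.039,0.065,0,0,-0.346,0.6],
    [-0.165,0.039,0.065,0,0,-0.346,0.6],
    [-0.165,0.039,0.065,0,0,-0.346,0.6],
  ],
)

```text
t: 6.02
tool_pos: [0.6141, 0.0396, 0.1302]
tcp_rot: [[-0.109, -0.994, -0.001], [-0.994, 0.109, 0.0], [-0.0, 0.001, -1.0]]
force: [0.0, 0.8, 0.1]
gripper_width: 0.0512
finger_force: 0.0
```

```bash
python3 - <<'E'
from h import *
s=log();im=camera('wrist');cv2.imwrite('pics/w4.png',im[...,::-1])
plan([.614,.042,.020],frame((-.995,.1,0),(0,0,-1)))
C=cam('wrist',s)
u=np.array([.1,.995]);b=np.array([.6024,-.0713]);n=np.array([u[1],-u[0]])
print(proj(C,[[*(b+u*.125+n*k),.024] for k in(-.012,.012)]+[[*(b+n*k),.024] for k in(-.012,.012)]))
E
```

```text
t 6.0667 pos [0.6142 0.0393 0.1306] q [-0.1484  0.163  -0.0564  1.3519  0.0001 -1.6081] w 0.051282223091812205 F [ 0.552  -0.3374  0.9868] 0.0
move [-0.0067  0.0012  0.2764] [ 0.0003  0.0001 -0.0073] mm 110.59074254293328 rows 2.6520561760895274 0.08752404337612484
[[290.7728 232.505 ]
 [260.5863 232.7621]
 [291.7011  60.6371]
 [256.8033  60.9527]]
```

View pics/w4.png

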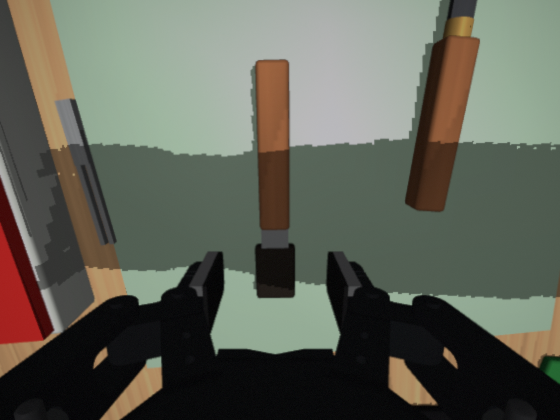

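>>> jog_arm(
  motion=[
    [0,0,0.1,0,0,-0.007,0.6],
    [0,0,0.2,0,0,-0.007,0.6],
    [0,0,0.265,0,0,-0.007,0.6],
    [0,0,0.265,0,0,-0.007,0.6],
    [0,0,0.265,0,0,-0.007,0.1],
    [0,0,0.265,0,0,-0.007,0.1],
    [0,0,0.265,0,0,-0.007,0.1],
    [0,0,0.265,0,0,-0.007,0.1],
  ],
)

```text
t: 6.73
tool_pos: [0.6164, 0.039, 0.0278]
tcp_rot: [[-0.097, -0.995, 0.004], [-0.995, 0.097, -0.001], [0.0, -0.004, -1.0]]
force: [-1.3, 0.1, 8.0]
gripper_width: 0.0223
finger_force: 61.0
```

```bash
python3 - <<'E'
from h import *
s=log();print(s['tool_pos'],s['force'],s['gripper_width'],s['finger_force'])
L=json.loads(open('log.jsonl').readlines()[-3]);C=cam('wrist',dict(tcp_rot=np.array(L[3]),tool_pos=np.array(L[2])));print(L[2])
print('file -x edge',at(C,[(479,40),(444,210)],.024),'+x bottom edge',at(C,[(440,38),(407,207)],0.))
az=np.radians(65);d=(np.cos(az),np.sin(az),0)
# frame with tool x down, z along d
R=np.c_[(0,0,-1),np.cross(d,(0,0,-1)),d];print(R)
plan([.506,.377,.25],R)
E
```

```text
[0.6164 0.039  0.0278] [-1.3198  0.1471  7.9629] 0.022323317304441877 60.97050189971924
[0.6141095106526897, 0.0395558826237381, 0.13024938655713664]
file -x edge [[ 0.4622 -0.0698  0.024 ]
 [ 0.4819  0.0489  0.024 ]] +x bottom edge [[ 0.4766 -0.0784  0.    ]
 [ 0.5009  0.0507  0.    ]]
[[ 0.     -0.9063  0.4226]
 [ 0.      0.4226  0.9063]
 [-1.      0.      0.    ]]
t 6.7333 pos [0.6164 0.039  0.0278] q [-0.1482  0.2326 -0.1694  1.1644  0.0001 -1.6217] w 0.022323317304441877 F [-1.3198  0.1471  7.9629] 60.97050189971924
move [-0.814   0.3545 -0.5572] [ 0.175  -1.0359  0.1796] mm 419.2806477423498 rows 10.054691792382489 12.793039494349099
```

>>> jog_arm(
  motion=[
    [0,0,-0.1,0,0,0,0.1],
    [0,0,-0.2,0,0,0,0.1],
    [0,0,-0.3,0,0,0,0.1],
    [0,0,-0.4,0.02,-0.08,0.02,0.1],
    [0,0,-0.5,0.04,-0.16,0.03,0.1],
    [0,0,-0.6,0.05,-0.24,0.05,0.1],
    [0,0.1,-0.6,0.06,-0.32,0.06,0.1],
    [-0.1,0.1,-0.6,0.07,-0.4,0.07,0.1],
  ],
)

```text
t: 7.4
tool_pos: [0.5788, 0.0774, 0.2705]
tcp_rot: [[-0.149, -0.97, 0.194], [-0.808, 0.232, 0.541], [-0.57, -0.076, -0.818]]
force: [-0.1, 0.6, -3.1]
gripper_width: 0.0224
finger_force: 59.9
```

```bash
cat >> h.py <<'E'
def Rh(az):
    az=np.radians(az);d=(np.cos(az),np.sin(az),0);return np.c_[(0,0,-1),np.cross(d,(0,0,-1)),d]
E
python3 - <<'E'
from h import *
plan([.45,.27,.27],Rh(65));print(manip.get_state()['tcp_rot'])
E
```

```text
t 7.4 pos [0.5788 0.0774 0.2705] q [-0.3923 -0.1021 -0.1662  1.5408  0.6113 -1.7628] w 0.022446385920097386 F [-0.1351  0.6353 -3.1498] 59.8903226852417
move [-0.3406  0.4241  0.1992] [ 0.0993 -0.6342  0.1111] mm 231.71235712223208 rows 5.556651249933623 7.820007982092378
[[-0.1488 -0.9697  0.1936]
 [-0.8084  0.2321  0.541 ]
 [-0.5696 -0.076  -0.8184]]
```

>>> jog_arm(
  motion=[
    [-0.04,0.05,0.03,0.0125,-0.08,0.014,0.1],
    [-0.08,0.1,0.05,0.025,-0.16,0.028,0.1],
    [-0.13,0.16,0.07,0.037,-0.24,0.04,0.1],
    [-0.17,0.21,0.1,0.05,-0.32,0.055,0.1],
    [-0.21,0.26,0.12,0.062,-0.4,0.07,0.1],
    [-0.26,0.32,0.15,0.075,-0.48,0.083,0.1],
    [-0.3,0.37,0.175,0.087,-0.56,0.097,0.1],
    [-0.34,0.424,0.2,0.0993,-0.634,0.111,0.1],
  ],
)

```text
t: 8.07
tool_pos: [0.4506, 0.2562, 0.2725]
tcp_rot: [[-0.028, -0.917, 0.397], [-0.073, 0.398, 0.914], [-0.997, -0.004, -0.078]]
force: [-0.6, 0.3, 1.2]
gripper_width: 0.0225
finger_force: 60.0
```

```bash
python3 - <<'E'
from h import *
plan([.506,.377,.26],Rh(65));print(manip.get_state()['tcp_rot'])
E
```

```text
t 8.0667 pos [0.4506 0.2562 0.2725] q [-0.405  -0.7924 -1.0568  1.2439  1.4928 -1.5119] w 0.022496062254645056 F [-0.5759  0.3314  1.1532] 59.96912062168121
move [ 0.0053 -0.0066  0.3335] [ 0.0177 -0.0519  0.0032] mm 133.46259212525246 rows 3.2005417775839917 0.6591653081915949
[[-0.0276 -0.9173  0.3973]
 [-0.0728  0.3982  0.9144]
 [-0.997  -0.0037 -0.0778]]
```

```bash
cat > kin.py <<'E'
from h import *
from scipy.optimize import least_squares
def fk(q,k):
    r0,h,a2,al,a3,be,b,L,d=k
    th=q[1]-q[2];ph=th+q[3]
    r=r0+a2*np.sin(q[1]+al)+a3*np.cos(th+be);z=h+a2*np.cos(q[1]+al)-a3*np.sin(th+be)
    er=np.array([np.cos(q[0]),np.sin(q[0]),0]);el=np.array([-er[1],er[0],0]);ez=np.array([0,0,1.])
    f=np.cos(ph)*er-np.sin(ph)*ez;m=np.sin(ph)*er+np.cos(ph)*ez
    t=np.cos(q[4])*f+np.sin(q[4])*el; s=-np.sin(q[4])*f+np.cos(q[4])*el
    p=r*er+z*ez+d*el+b*m+L*t
    # at q6=0 tool x = -m, tool y = s
    x=-m;R0=np.c_[x,np.cross(t,x),t]
    return p,R0@Ro.from_rotvec([0,0,q[5]]).as_matrix()
def calib():
    D=[json.loads(l) for l in open('log.jsonl')]
    f=lambda k:np.concatenate([fk(l[1],k)[0]-l[2] for l in D]+[1e-3*(np.array(k)-k0)])
    k0=np.array([0,.16,.42,0,.39,0,.1,.25,.13]);s=least_squares(f,k0)
    return s.x,np.abs(s.fun[:-9]).max(),max(np.abs(fk(l[1],s.x)[1]-np.array(l[3])).max() for l in D)
lo=np.array([-2.99,-.84,-1.1,-1.84,-1.51,-3.14]);hi=np.array([2.99,1.86,1.16,2.11,1.56,3.14])
def ik(k,p,R,q0):
    def f(q):
        P,Q=fk(q,k);return np.r_[10*(P-p),Ro.from_matrix(Q.T@R).as_rotvec()]
    best=None
    for i in range(12):
        x=np.clip(q0+(0 if i==0 else np.random.randn(6)*.5),lo+.01,hi-.01)
        s=least_squares(f,x,bounds=(lo,hi))
        if best is None or s.cost<best.cost-1e-9:best=s
        if best.cost<1e-9:break
    return best.x,best.cost
E
python3 - <<'E'
from kin import *
k,e,er=calib();print(k,e,er)
q0=np.array(manip.get_state()['joint_pos'])
for az in(-30,-10,10,25,40,55,65,75,90):
    for z in(.26,.16):
        q,c=ik(k,[.506,.377,z],Rh(az),q0);print(az,z,q,c,'margin',np.minimum(q-lo,hi-q).min())
E
```

```text
[ 0.0003  0.153   0.3293 -0.0077  0.5539 -0.1052  0.0001  0.2845  0.1296] 0.004178261763162161 2.220446049250313e-16
-30 0.26 [ 0.882   0.1793 -0.3295 -0.5088 -1.4056  0.    ] 2.089085054548228e-33 margin 0.10437125859053009
-30 0.16 [ 0.882   0.328  -0.3617 -0.6897 -1.4056  0.    ] 3.562764714527153e-25 margin 0.1043712585903338
-10 0.26 [ 0.8118 -0.1265 -0.639  -0.5125 -0.9864  0.    ] 1.2684913838877193e-23 margin 0.46097340108492346
-10 0.16 [ 0.8118  0.0499 -0.6759 -0.7258 -0.9864  0.    ] 1.6182102277550998e-30 margin 0.4241326043203808
10 0.26 [ 0.6355 -0.4475 -0.9006 -0.4531 -0.461  -0.    ] 2.662525553657114e-26 margin 0.19938835029354474
10 0.16 [ 0.6355 -0.2429 -0.9467 -0.7037 -0.461   0.    ] 1.7660261429865054e-28 margin 0.15332821640892114
25 0.26 [ 0.4311 -0.6419 -1.0313 -0.3894  0.0052 -0.    ] 6.604915981194682e-26 margin 0.0686814794038102
25 0.16 [ 0.4311 -0.4254 -1.0858 -0.6604  0.0052  0.    ] 4.953748255555179e-27 margin 0.014167103837694928
40 0.26 [ 0.2108 -0.6945 -1.0635 -0.3691  0.4874 -0.    ] 4.963970845738231e-21 margin 0.0364523998052626
40 0.16 [ 0.2009
[... 255 characters left out ...]
 ] 1.7374556874859843e-23 margin 0.0656359830828055
65 0.26 [-0.0271 -0.4223 -0.8823 -0.4599  1.1616  0.    ] 3.8155091180897755e-26 margin 0.21774136991302329
65 0.16 [-0.0271 -0.2197 -0.9274 -0.7077  1.1616 -0.    ] 1.2363138396514353e-24 margin 0.17259475732822338
75 0.26 [-0.0638 -0.2617 -0.7567 -0.495   1.3728  0.    ] 7.123729449672916e-23 margin 0.18718539149382996
75 0.16 [-0.0638 -0.0728 -0.7968 -0.724   1.3728  0.    ] 9.457237281520288e-28 margin 0.18718539150518776
90 0.26 [-0.0734 -0.0509 -0.55    2.11    1.5074 -2.6103] 0.0007013172269379651 margin 4.440892098500626e-16
90 0.16 [-0.0737  0.1259 -0.5813  2.11    1.5011 -2.818 ] 0.00027638372479462097 margin 4.440892098500626e-16
```

```bash
python3 - <<'E'
from kin import *
k,e,er=calib()
q0=np.array(manip.get_state()['joint_pos'])
for p in([.4506,.2562,.2725],[.48,.32,.27],[.506,.377,.26],[.52,.30,.28],[.56,.25,.28],[.6,.2,.28]):
  for az in(45,55,65,75):
    q,c=ik(k,p,Rh(az),q0);print(p,az,q,round(c,6))
E
```

```text
[0.4506, 0.2562, 0.2725] 45 [-0.3877 -0.84   -1.1     0.1118  1.4558 -0.3635] 0.050012
[0.4506, 0.2562, 0.2725] 55 [-0.3982 -0.84   -1.1     0.2602  1.4878 -0.5158] 0.012386
[0.4506, 0.2562, 0.2725] 65 [-0.4078 -0.7993 -1.1    -0.2001  1.548  -0.1005] 2.3e-05
[0.4506, 0.2562, 0.2725] 75 [-0.397  -0.6467 -0.9739  2.11    1.4621 -2.442 ] 0.004014
[0.48, 0.32, 0.27] 45 [-0.1016 -0.84   -1.1    -0.1669  1.007  -0.0757] 0.01164
[0.48, 0.32, 0.27] 55 [-0.143  -0.7978 -1.1    -0.2822  1.1185 -0.0179] 0.000201
[0.48, 0.32, 0.27] 65 [-0.1917 -0.6146 -0.9953 -0.3806  1.3262 -0.    ] 0.0
[0.48, 0.32, 0.27] 75 [-0.2117 -0.4152 -0.8578 -0.4426  1.5207 -0.    ] 0.0
[0.506, 0.377, 0.26] 45 [ 0.1461 -0.6696 -1.0484 -0.3788  0.6393 -0.    ] 0.0
[0.506, 0.377, 0.26] 55 [ 0.0416 -0.5674 -0.9834 -0.416   0.9183  0.    ] 0.0
[0.506, 0.377, 0.26] 65 [-0.0271 -0.4223 -0.8823 -0.4599  1.1616  0.    ] 0.0
[0.506, 0.377, 0.26] 75 [-0.0638 -0.2617 -0.7567 -0.495   1.3728  0.    ] 0.0
[0.52, 0.3, 0.28] 45 [-0.098  -0.7964 -1.0859 -0.2896  0.8834 -0.    ] 0.0
[0.52, 0.3, 0.28] 55 [-0.1794 -0.6375 -0.9911 -0.3536  1.1394 -0.    ] 0.0
[0.52, 0.3, 0.28] 65 [-0.2231 -0.4576 -0.8697 -0.4122  1.3576 -0.    ] 0.0
[0.52, 0.3, 0.28] 75 [-0.2376 -0.2788 -0.7321 -0.4533  1.5466  0.    ] 0.0
[0.56, 0.25, 0.28] 45 [-0.2306 -0.6421 -0.994  -0.3519  1.016   0.    ] 0.0
[0.56, 0.25, 0.28] 55 [-0.2896 -0.4783 -0.8845 -0.4063  1.2495  0.    ] 0.0
[0.56, 0.25, 0.28] 65 [-0.3168 -0.3059 -0.7541 -0.4483  1.4513  0.    ] 0.0
[0.56, 0.25, 0.28] 75 [-0.3197 -0.163  -0.6183  2.11    1.5221 -2.566 ] 0.000505
[0.6, 0.2, 0.28] 45 [-0.3338 -0.4711 -0.8794 -0.4083  1.1192 -0.    ] 0.0
[0.6, 0.2, 0.28] 55 [-0.3758 -0.3126 -0.7595 -0.4469  1.3357  0.    ] 0.0
[0.6, 0.2, 0.28] 65 [-0.3914 -0.1507 -0.6219 -0.4712  1.5259 -0.    ] 0.0
[0.6, 0.2, 0.28] 75 [-0.3871 -0.0448 -0.4915  2.11    1.4659 -2.5603] 0.002417
```

>>> jog_arm(
  motion=[
    [0,0,0.1,0.0177,-0.05,0.003,0.1],
    [0,0,0.2,0.0177,-0.052,0.003,0.1],
    [-0.02,-0.006,0.333,0.0177,-0.052,0.003,0.1],
    [-0.02,-0.006,0.333,0.0177,-0.052,0.003,0.1],
    [-0.02,-0.006,0.333,0.0177,-0.052,0.003,0.1],
    [-0.02,-0.006,0.333,0.0177,-0.052,0.003,0.1],
    [-0.02,-0.006,0.333,0.0177,-0.052,0.003,0.1],
    [-0.02,-0.006,0.333,0.0177,-0.052,0.003,0.1],
  ],
)

```text
t: 8.73
tool_pos: [0.4574, 0.2571, 0.2869]
tcp_rot: [[-0.004, -0.921, 0.389], [-0.014, 0.389, 0.921], [-1.0, -0.002, -0.015]]
force: [0.7, -0.3, -0.6]
gripper_width: 0.0224
finger_force: 60.0
```

```bash
python3 - <<'E'
from h import *
plan([.506,.377,.26],Rh(65));print(manip.get_state()['tcp_rot'])
E
```

```text
t 8.7333 pos [0.4574 0.2571 0.2869] q [-0.3969 -0.8411 -1.0948  1.1096  1.5554 -1.3648] w 0.02244415206182175 F [ 0.7305 -0.3277 -0.5567] 59.963348507881165
move [0.0624 0.0049 0.3245] [ 0.0242 -0.01    0.0012] mm 132.19342127810782 rows 3.1701060258539044 0.3147677723857629
[[-0.0045 -0.9211  0.3894]
 [-0.0145  0.3894  0.9209]
 [-0.9999 -0.0015 -0.0151]]
```

```bash
python3 - <<'E'
from h import *
plan([.56,.24,.27],Rh(50))
E
```

```text
t 8.7333 pos [0.4574 0.2571 0.2869] q [-0.3969 -0.8411 -1.0948  1.1096  1.5554 -1.3648] w 0.02244415206182175 F [ 0.7305 -0.3277 -0.5567] 59.963348507881165
move [ 0.0417 -0.2528  0.0613] [ 0.1987 -0.0098  0.0025] mm 105.39613232450328 rows 2.5274851876379687 2.388547672220798
```

>>> jog_arm(
  motion=[
    [0.03,-0.1,0.03,0.05,-0.01,0.003,0.1],
    [0.042,-0.17,0.05,0.1,-0.01,0.003,0.1],
    [0.042,-0.253,0.06,0.15,-0.01,0.003,0.1],
    [0.042,-0.253,0.06,0.2,-0.01,0.003,0.1],
    [0.042,-0.253,0.06,0.2,-0.01,0.003,0.1],
    [0.042,-0.253,0.06,0.2,-0.01,0.003,0.1],
    [0.042,-0.253,0.06,0.2,-0.01,0.003,0.1],
    [0.042,-0.253,0.06,0.2,-0.01,0.003,0.1],
  ],
)

```text
t: 9.4
tool_pos: [0.4873, 0.1442, 0.2854]
tcp_rot: [[-0.007, -0.787, 0.616], [-0.007, 0.616, 0.787], [-1.0, 0.001, -0.01]]
force: [-0.2, 0.7, -0.6]
gripper_width: 0.0226
finger_force: 60.0
```

```bash
python3 - <<'E'
from h import *
plan([.506,.377,.26],Rh(65));print(manip.get_state()['tcp_rot'])
E
```

```text
t 9.4 pos [0.4873 0.1442 0.2854] q [-0.664  -0.8408 -1.0947  1.3038  1.5611 -1.5569] w 0.022562718063493824 F [-0.1553  0.6978 -0.6003] 59.987157583236694
move [0.0591 0.3219 0.4877] [-0.1519 -0.0064 -0.0012] mm 234.93617810232834 rows 5.633961105571423 1.8247251215964144
[[-0.0066 -0.7874  0.6164]
 [-0.0072  0.6164  0.7874]
 [-1.      0.0007 -0.0097]]
```

```bash
cat >> kin.py <<'E'
def rows(Q,k,n=8,butt=.114,start=None):
    # Q list of joint waypoints; even steps by max joint change; print 1st n rows from the measured pose
    s=manip.get_state();R0=s['tcp_rot'];p0=s['tool_pos']
    pts=[np.array(Q[0])]
    for a,b in zip(Q[:-1],Q[1:]):
        a=np.array(a);b=np.array(b);m=int(np.ceil(np.abs((b-a)/np.array([.12,.12,.14,.17,.17,.17])).max()))
        # limit turn
        m=max(m,int(np.ceil(np.degrees(np.linalg.norm(Ro.from_matrix(fk(a,k)[1].T@fk(b,k)[1]).as_rotvec()))/6.5)),int(np.ceil(np.linalg.norm(fk(a,k)[0]-fk(b,k)[0])/.037)))
        pts+=[a+(b-a)*i/m for i in range(1,m+1)]
    print('total rows',len(pts)-1)
    for q in pts[1:n+1]:
        p,R=fk(q,k);d=R0.T@(p-p0)/.4;r=Ro.from_matrix(R0.T@R).as_rotvec()/1.5
        print(np.round(np.r_[d,r],3).tolist(),'| p',p,'butt z',(p+R[:,0]*butt)[2],'q',q)
E
python3 - <<'E'
from kin import *
k,e,er=calib();print(e)
q0=np.array(manip.get_state()['joint_pos'])
qt,c=ik(k,[.506,.377,.28],Rh(65),np.array([0,-.4,-.85,-.4,1.1,0]));print(qt,c)
rows([q0,[-.4,-.4,-.75,1.2,1.0,-1.4],[-.2,-.35,-.8,.5,.9,-.8],qt],k,30)
E
```

```text
0.011805705894519958
[-0.027  -0.4792 -0.8835 -0.4043  1.1615  0.    ] 3.7472066482574403e-20
total rows 17
[0.041, -0.029, 0.032, -0.028, 0.063, 0.015] | p [0.5042 0.1469 0.2688] butt z 0.15549020624298548 q [-0.62   -0.7673 -1.0372  1.2865  1.4675 -1.5308]
[0.089, -0.023, 0.059, -0.053, 0.126, 0.027] | p [0.5088 0.1567 0.2497] butt z 0.13805103111888054 q [-0.576  -0.6939 -0.9798  1.2692  1.374  -1.5046]
[0.138, -0.019, 0.081, -0.077, 0.19, 0.036] | p [0.5131 0.1646 0.2298] butt z 0.12084604728754514 q [-0.532  -0.6204 -0.9223  1.2519  1.2805 -1.4785]
[0.19, -0.019, 0.1, -0.098, 0.254, 0.042] | p [0.5174 0.1707 0.2092] butt z 0.10399032131813442 q [-0.488  -0.5469 -0.8649  1.2346  1.187  -1.4523]
[0.242, -0.021, 0.116, -0.118, 0.318, 0.045] | p [0.522  0.175  0.1881] butt z 0.08758821772985936 q [-0.444  -0.4735 -0.8074  1.2173  1.0935 -1.4262]
[0.296, -0.026, 0.13, -0.135, 0.383, 0.045] | p [0.5269 0.1778 0.1666] butt z 0.07173248240044282 q [-0.4  -0.4  -0.75  1.2   1.   -1.4 ]
[0.327, -0.028, 0.167, -0.112, 0.389, 0.037] | p [0.5363 0.189  0.1539] butt z 0.05951280608363031 q [-
[... 785 characters left out ...]
| p [0.5753 0.2883 0.1831] butt z 0.0753115657685319 q [-0.1423 -0.3931 -0.8278  0.1986  0.9872 -0.5333]
[0.184, 0.102, 0.453, -0.039, 0.152, 0.005] | p [0.5662 0.3114 0.2102] butt z 0.09938190722840605 q [-0.1135 -0.4146 -0.8417  0.0478  1.0308 -0.4   ]
[0.119, 0.167, 0.474, -0.069, 0.093, 0.003] | p [0.5513 0.3343 0.236 ] butt z 0.12324488207035804 q [-0.0847 -0.4361 -0.8557 -0.1029  1.0743 -0.2667]
[0.06, 0.241, 0.485, -0.107, 0.04, 0.001] | p [0.5309 0.3563 0.2595] butt z 0.1457957355264338 q [-0.0559 -0.4576 -0.8696 -0.2536  1.1179 -0.1333]
[0.009, 0.322, 0.487, -0.152, -0.006, -0.001] | p [0.506 0.377 0.28 ] butt z 0.16599999997966663 q [-0.027  -0.4792 -0.8835 -0.4043  1.1615  0.    ]
```

```bash
python3 - <<'E'
from kin import *
k,e,er=calib()
D=[json.loads(l) for l in open('log.jsonl')]
print([np.round(1e3*np.linalg.norm(fk(l[1],k)[0]-l[2]),1) for l in D])
q0=np.array(manip.get_state()['joint_pos'])
qm,c=ik(k,[.56,.25,.28],Rh(55),np.array([-.3,-.4,-.85,-.4,1.1,0]));print(qm,c)
rows([q0,[-.5,-.4,-.58,1.2,1.1,-1.4],[-.4,-.4,-.58,.5,1.0,-.8],qm],k,30)
E
```

```text
[np.float64(1.0), np.float64(2.6), np.float64(3.0), np.float64(1.0), np.float64(0.7), np.float64(0.7), np.float64(0.1), np.float64(0.7), np.float64(0.8), np.float64(1.2), np.float64(1.2), np.float64(5.2), np.float64(7.6), np.float64(11.9), np.float64(11.9), np.float64(15.0)]
[-0.2895 -0.5087 -0.9044 -0.3957  1.2495  0.    ] 3.1126721205294585e-25
total rows 16
[-0.01, -0.058, 0.023, -0.019, 0.061, -0.004] | p [0.5112 0.1374 0.2895] butt z 0.1760789780673742 q [-0.6312 -0.7527 -0.9917  1.2831  1.4688 -1.5255]
[-0.013, -0.086, 0.043, -0.033, 0.122, -0.01] | p [0.5251 0.1366 0.2905] butt z 0.1786688353796362 q [-0.5984 -0.6645 -0.8888  1.2623  1.3766 -1.4942]
[-0.013, -0.123, 0.061, -0.043, 0.183, -0.018] | p [0.5411 0.1332 0.2904] butt z 0.1809409579588407 q [-0.5656 -0.5763 -0.7859  1.2415  1.2844 -1.4628]
[-0.01, -0.167, 0.078, -0.049, 0.242, -0.028] | p [0.5592 0.1275 0.2891] butt z 0.18301229913843647 q [-0.5328 -0.4882 -0.6829  1.2208  1.1922 -1.4314]
[-0.005, -0.219, 0.094, -0.051, 0.3, -0.039] | p [0.5794 0.12   0.287 ] butt z 0.18498195538269116 q [-0.5  -0.4  -0.58  1.2   1.1 
[... 901 characters left out ...]
p [0.6326 0.1671 0.3106] butt z 0.19996975817586066 q [-0.3632 -0.4362 -0.6881  0.2014  1.0832 -0.5333]
[-0.054, -0.193, 0.289, 0.065, 0.093, -0.056] | p [0.6196 0.1878 0.3058] butt z 0.1934265589864736 q [-0.3448 -0.4544 -0.7422  0.0521  1.1247 -0.4   ]
[-0.038, -0.128, 0.305, 0.037, 0.054, -0.037] | p [0.603  0.2088 0.2992] butt z 0.18588237471748398 q [-0.3264 -0.4725 -0.7963 -0.0971  1.1663 -0.2667]
[-0.016, -0.057, 0.315, 0.003, 0.02, -0.019] | p [0.583  0.2296 0.2907] butt z 0.17687732731603187 q [-0.308  -0.4906 -0.8504 -0.2464  1.2079 -0.1333]
[0.01, 0.02, 0.32, -0.036, -0.006, -0.001] | p [0.56 0.25 0.28] butt z 0.16599999999998682 q [-0.2895 -0.5087 -0.9044 -0.3957  1.2495  0.    ]
```

>>> jog_arm(
  motion=[
    [-0.01,-0.058,0.023,-0.019,0.061,-0.004,0.1],
    [-0.013,-0.086,0.043,-0.033,0.122,-0.01,0.1],
    [-0.013,-0.123,0.061,-0.043,0.183,-0.018,0.1],
    [-0.01,-0.167,0.078,-0.049,0.242,-0.028,0.1],
    [-0.005,-0.219,0.094,-0.051,0.3,-0.039,0.1],
    [-0.005,-0.244,0.115,-0.02,0.3,-0.055,0.1],
    [-0.012,-0.27,0.138,0.012,0.295,-0.071,0.1],
    [-0.027,-0.295,0.162,0.045,0.283,-0.085,0.1],
  ],
)

```text
t: 10.07
tool_pos: [0.6214, 0.1234, 0.2959]
tcp_rot: [[-0.175, -0.756, 0.631], [-0.399, 0.641, 0.656], [-0.9, -0.137, -0.414]]
force: [-0.2, 0.3, -2.1]
gripper_width: 0.0225
finger_force: 60.0
```

```bash
python3 - <<'E'
from kin import *
log();k,e,er=calib();print(k,e)
q0=np.array(manip.get_state()['joint_pos']);print(q0)
qm,c=ik(k,[.56,.25,.28],Rh(55),np.array([-.3,-.4,-.85,-.4,1.1,0]))
rows([q0,[-.4,-.4,-.58,.5,1.0,-.8],qm],k,30)
E
```

```text
[-0.0105  0.1879  0.3093 -0.023   0.5723 -0.0877  0.0013  0.2882  0.1284] 0.05117311573815375
[-0.4364 -0.6506 -0.8019  0.8007  1.038  -1.0305]
total rows 9
[0.005, 0.075, -0.003, 0.023, -0.011, -0.004] | p [0.5976 0.1412 0.2905] butt z 0.18720429894613277 q [-0.4242 -0.5671 -0.7279  0.7005  1.0253 -0.9537]
[-0.034, 0.004, 0.013, 0.046, -0.025, -0.007] | p [0.6259 0.1332 0.3057] butt z 0.20158738015724675 q [-0.4121 -0.4835 -0.654   0.6002  1.0127 -0.8768]
[-0.072, -0.068, 0.031, 0.068, -0.042, -0.01] | p [0.6549 0.1257 0.3203] butt z 0.21525399686544427 q [-0.4  -0.4  -0.58  0.5   1.   -0.8 ]
[-0.082, -0.023, 0.057, 0.062, -0.093, 0.008] | p [0.6487 0.1456 0.3172] butt z 0.20894013568457775 q [-0.3826 -0.4211 -0.6368  0.3509  1.0426 -0.6667]
[-0.089, 0.031, 0.079, 0.047, -0.142, 0.025] | p [0.6383 0.1662 0.3132] butt z 0.20251731692099237 q [-0.3652 -0.4421 -0.6937  0.2018  1.0852 -0.5333]
[-0.092, 0.093, 0.096, 0.024, -0.187, 0.04] | p [0.624  0.1872 0.3079] butt z 0.1954946887206862 q [-0.3479 -0.4632 -0.7505  0.0526  1.1278 -0.4   ]
[-0.089, 0.164, 0.11, -0.005, -0.228, 0.054] | p [0.6059 0.2084 0.3007] butt z 0.18737483122852988 q [-0.3305 -0.4842 -0.8074 -0.0965  1.1704 -0.2667]
[-0.08, 0.241, 0.12, -0.04, -0.262, 0.066] | p [0.5844 0.2294 0.2916] butt z 0.17768364440171192 q [-0.3131 -0.5053 -0.8642 -0.2456  1.213  -0.1333]
[-0.063, 0.324, 0.127, -0.08, -0.291, 0.077] | p [0.56 0.25 0.28] butt z 0.16599999999998283 q [-0.2957 -0.5264 -0.9211 -0.3947  1.2556  0.    ]
```

```bash
python3 - <<'E'
s=open('kin.py').read()
s=s.replace("r0,h,a2,al,a3,be,b,L,d=k","r0,h,a2,al,a3,be,b,L,d,c1,g=k").replace("d*el+b*m+L*t","d*el+b*m+L*t+c1*f+g*s")
s=s[:s.index("def calib")]+'''def calib():
    D=[json.loads(l) for l in open('log.jsonl')];best=None;rng=np.random.default_rng(0)
    for i in range(25):
        k0=np.array([0,.16,.42,0,.39,0,.0,.2,.13,.0,0])+(i>0)*rng.normal(size=11)*[.05,.1,.1,.8,.1,.8,.1,.1,.0,.1,.03]
        f=lambda k:np.concatenate([fk(l[1],k)[0]-l[2] for l in D]+[1e-3*np.array(k)])
        s=least_squares(f,k0)
        if best is None or s.cost<best.cost:best=s
    return best.x,np.abs(best.fun[:-11]).max(),0
'''+s[s.index("lo=np"):]
open('kin.py','w').write(s)
E
python3 - <<'E'
from kin import *
k,e,er=calib();print(k,e)
D=[json.loads(l) for l in open('log.jsonl')]
print([float(np.round(1e3*np.linalg.norm(fk(l[1],k)[0]-l[2]),1)) for l in D])
q0=np.array(manip.get_state()['joint_pos'])
for p,az in(([.56,.25,.28],55),([.506,.377,.28],65),([.506,.377,.16],65),([.506,.377,.28],75),([.506,.377,.28],50),([.506,.377,.16],50)):
    print(p,az,ik(k,p,Rh(az),np.array([-.3,-.4,-.85,-.4,1.1,0])))
E
```

```text
[ 0.      0.2963  0.3371  0.      0.5524 -0.0823 -0.      0.2843  0.1296
  0.1386 -0.    ] 1.2570086697638594e-06
[0.0, 0.0, 0.0, 0.0, 0.0, 0.0, 0.0, 0.0, 0.0, 0.0, 0.0, 0.0, 0.0, 0.0, 0.0, 0.0, 0.0]
[0.56, 0.25, 0.28] 55 (array([-0.3082, -0.0202, -1.1   , -1.662 ,  1.3537,  0.5642]), np.float64(0.014529638565417165))
[0.506, 0.377, 0.28] 65 (array([-0.0516, -0.0411, -1.1   , -1.5503,  1.2834,  0.4655]), np.float64(0.017824400323123765))
[0.506, 0.377, 0.16] 65 (array([-0.0359,  0.1973, -1.1   , -1.5069,  1.2052,  0.1945]), np.float64(0.003791920263789844))
[0.506, 0.377, 0.28] 75 (array([-0.0679, -0.1722, -1.1   , -1.2882,  1.4127,  0.3551]), np.float64(0.002642844677274431))
[0.506, 0.377, 0.28] 50 (array([ 0.0117,  0.133 , -1.1   , -1.7803,  1.0154,  0.4466]), np.float64(0.0652484147065831))
[0.506, 0.377, 0.16] 50 (array([ 0.0611,  0.3757, -1.1   , -1.7603,  0.8653,  0.2123]), np.float64(0.020436176268988655))
```

```bash
python3 - <<'E'
from kin import *
import time
k,e,er=calib();np.save('k.npy',k)
rng=np.random.default_rng(1)
t0=time.time()
for nm,w in(('a',[.506,.377]),('b',[.4964,.2973])):
  for z in(.26,.16):
    for up in(0,1):
      out=[]
      for az in range(-100,181,20):
        R=Rh(az)
        if up:R=R@np.diag([-1.,-1,1])
        best=(9,None)
        for i in range(6):
            x=rng.uniform(lo+.05,hi-.05);x[0]=rng.uniform(-1,1.5)
            def f(q):
                P,Q=fk(q,k);return np.r_[10*(P-[*w,z]),Ro.from_matrix(Q.T@R).as_rotvec()]
            s=least_squares(f,x,bounds=(lo,hi),max_nfev=60)
            if s.cost<best[0]:best=(s.cost,s.x)
            if s.cost<1e-8:break
        if best[0]<2e-4:out.append((az,round(best[0],5),np.round(best[1],2).tolist()))
      print(nm,z,'up' if up else 'down');[print('  ',o) for o in out]
print(time.time()-t0)
E
```

```text
a 0.26 down
   (-20, np.float64(0.0), [0.86, -0.1, -0.92, -0.82, -1.21, -0.0])
   (80, np.float64(0.00012), [-0.07, -0.24, -1.1, -0.99, 1.48, 0.13])
a 0.26 up
   (-20, np.float64(0.0), [0.86, -0.09, -0.92, -0.82, -1.21, 3.14])
a 0.16 down
   (-20, np.float64(0.0), [0.86, 0.23, -0.85, -1.08, -1.21, -0.0])
   (80, np.float64(0.0), [-0.07, 0.07, -1.04, -1.11, 1.47, -0.0])
a 0.16 up
   (-20, np.float64(0.0), [0.86, 0.23, -0.85, -1.08, -1.21, -3.14])
   (80, np.float64(0.0), [-0.07, 0.07, -1.04, -1.11, 1.47, 3.14])
b 0.26 down
   (-40, np.float64(0.0), [0.81, -0.02, -0.84, -0.82, -1.51, 0.0])
b 0.26 up
   (-40, np.float64(0.0), [0.81, -0.02, -0.84, -0.82, -1.51, -3.14])
b 0.16 down
   (-40, np.float64(0.0), [0.81, 0.29, -0.78, -1.07, -1.51, 0.0])
   (-20, np.float64(0.0), [0.76, 0.04, -1.07, -1.11, -1.11, 0.0])
   (80, np.float64(7e-05), [-0.26, 0.57, -0.32, 2.11, 1.49, -3.0])
b 0.16 up
   (-40, np.float64(0.0), [0.81, 0.29, -0.78, -1.07, -1.51, 3.14])
   (-20, np.float64(0.0), [0.76, 0.04, -1.07, -1.11, -1.11, 3.14])
   (80, np.float64(7e-05), [-0.26, 0.57, -0.32, 2.11, 1.49, 0.15])
59.56788992881775
```

```bash
cat >> kin.py <<'E'
def side(k,p,q5=1.53):
    full=lambda v:np.array([v[0],v[1],v[2],np.pi/2-(v[1]-v[2]),q5,-np.pi/2])
    s=least_squares(lambda v:fk(full(v),k)[0]-p,[-.1,0,0]);q=full(s.x)
    print('side',p,q,'res',np.abs(s.fun).max(),'marg',np.minimum(q-lo,hi-q).min(),'az',np.degrees(np.arctan2(*fk(q,k)[1][1::-1,2])));return q
E
python3 - <<'E'
from kin import *
k=np.load('k.npy');q0=np.array(manip.get_state()['joint_pos'])
for z in(.28,.16):
    qa=side(k,[.506,.377,z]);qb=side(k,[.4964,.2973,z])
qa=side(k,[.506,.377,.285])
qm=side(k,[.56,.22,.29],1.2)
rows([q0,qm,qa],k,30)
E
```

```text
side [0.506, 0.377, 0.28] [-0.0746 -0.1129 -0.5678  1.116   1.53   -1.5708] res 8.382983640586872e-09 marg 0.030000000000000027 az 85.72580345610506
side [0.4964, 0.2973, 0.28] [-0.2569 -0.3539 -0.7726  1.1522  1.53   -1.5708] res 1.7243381722487072e-09 marg 0.030000000000000027 az 75.2816862968774
side [0.506, 0.377, 0.16] [-0.0746  0.0824 -0.6224  0.866   1.53   -1.5708] res 1.6764367671839864e-14 marg 0.030000000000000027 az 85.72580313567116
side [0.4964, 0.2973, 0.16] [-0.2569 -0.1356 -0.8361  0.8704  1.53   -1.5708] res 1.7853977185566805e-09 marg 0.030000000000000027 az 75.28168649653732
side [0.506, 0.377, 0.285] [-0.0746 -0.1189 -0.5636  1.1261  1.53   -1.5708] res 7.906910459709593e-09 marg 0.030000000000000027 az 85.72580340921
side [0.56, 0.22, 0.29] [-0.3409 -0.273  -0.5177  1.3261  1.2    -1.5708] res 6.661338147750939e-16 marg 0.3600000000000001 az 70.46653806031294
total rows 9
[-0.001, 0.076, 0.027, -0.072, -0.003, -0.007] | p [0.6052 0.1501 0.2876] butt z 0.18489056484672686 q [-0.4125 -0.5562 -0.7308  0.9321  1.0785 -1.1656]
[-0.011, 0.149, 0.046, -0.139, -0.014, -
[... 469 characters left out ...]
  0.2538 0.2886] butt z 0.1798716946448095 q [-0.2877 -0.2422 -0.5269  1.2861  1.266  -1.5708]
[-0.111, 0.405, 0.159, -0.325, -0.147, -0.018] | p [0.547  0.2866 0.2875] butt z 0.17670781206876296 q [-0.2344 -0.2114 -0.536   1.2461  1.332  -1.5708]
[-0.136, 0.477, 0.195, -0.36, -0.192, -0.018] | p [0.5361 0.3183 0.2865] butt z 0.1742182666644092 q [-0.1811 -0.1806 -0.5452  1.2061  1.398  -1.5708]
[-0.158, 0.551, 0.223, -0.395, -0.236, -0.016] | p [0.5223 0.3485 0.2857] butt z 0.17236201101345705 q [-0.1279 -0.1498 -0.5544  1.1661  1.464  -1.5708]
[-0.178, 0.628, 0.245, -0.431, -0.28, -0.012] | p [0.506 0.377 0.285] butt z 0.17109484633214125 q [-0.0746 -0.1189 -0.5636  1.1261  1.53   -1.5708]
```

>>> jog_arm(
  motion=[
    [-0.001,0.076,0.027,-0.072,-0.003,-0.007,0.1],
    [-0.011,0.149,0.046,-0.139,-0.014,-0.011,0.1],
    [-0.03,0.215,0.059,-0.201,-0.032,-0.013,0.1],
    [-0.056,0.273,0.068,-0.257,-0.056,-0.011,0.1],
    [-0.084,0.337,0.117,-0.291,-0.102,-0.016,0.1],
    [-0.111,0.405,0.159,-0.325,-0.147,-0.018,0.1],
    [-0.136,0.477,0.195,-0.36,-0.192,-0.018,0.1],
    [-0.158,0.551,0.223,-0.395,-0.236,-0.016,0.1],
  ],
)

```text
t: 10.73
tool_pos: [0.5201, 0.3496, 0.2852]
tcp_rot: [[-0.013, -0.992, 0.122], [-0.104, 0.123, 0.987], [-0.995, 0.0, -0.104]]
force: [-0.7, 1.1, -1.1]
gripper_width: 0.0227
finger_force: 60.0
```

```bash
python3 - <<'E'
from kin import *
k=np.load('k.npy');s=log();q0=np.array(s['joint_pos']);print(s['t'],q0)
qa=side(k,[.506,.377,.26]);rows([q0,qa],k,30)
E
```

```text
10.7333 [-0.1263 -0.1371 -0.5452  1.1946  1.4662 -1.6027]
side [0.506, 0.377, 0.26] [-0.0746 -0.0871 -0.5829  1.0751  1.53   -1.5708] res 9.768755970807064e-09 marg 0.030000000000000027 az 85.72580366977239
total rows 2
[0.028, 0.02, 0.036, -0.016, -0.021, -0.002] | p [0.5139 0.3634 0.2725] butt z 0.15879202683137886 q [-0.1005 -0.1121 -0.564   1.1348  1.4981 -1.5867]
[0.056, 0.043, 0.07, -0.032, -0.042, -0.003] | p [0.506 0.377 0.26 ] butt z 0.14609484447029575 q [-0.0746 -0.0871 -0.5829  1.0751  1.53   -1.5708]
```

>>> jog_arm(
  motion=[
    [0.028,0.02,0.038,-0.016,-0.025,-0.002,0.1],
    [0.056,0.043,0.076,-0.032,-0.052,-0.003,0.1],
    [0.056,0.043,0.076,-0.032,-0.052,-0.003,0.1],
    [0.056,0.043,0.076,-0.032,-0.052,-0.003,0.1],
  ],
)

```text
t: 11.07
tool_pos: [0.5054, 0.3785, 0.2584]
tcp_rot: [[-0.004, -0.997, 0.076], [-0.03, 0.076, 0.997], [-1.0, 0.002, -0.03]]
force: [-0.4, -0.2, -0.3]
gripper_width: 0.0224
finger_force: 59.9
```

```bash
python3 - <<'E'
from kin import *
s=log();print(s['tool_pos'],s['tcp_rot'],s['joint_pos'])
t=camera('top')[140:260,60:200];c=camera('scene')[120:260,340:470]
o=np.zeros((420,800,3),np.uint8);o[:360,:420]=cv2.resize(t,None,fx=3,fy=3);o[:392,425:425+364]=cv2.resize(c,None,fx=2.8,fy=2.8)
o=np.clip(o*1.4,0,255).astype(np.uint8)
cv2.imwrite('pics/c2.png',o[...,::-1])
plan([.506,.3795,.16])
b=s['tool_pos']+s['tcp_rot'][:,0]*.113;print('butt',b)
print('well a rim proj top',(proj(cam('top'),[[.506,.377,.09],b])-[60,140])*3,'scene',(proj(cam('scene'),[[.506,.377,.09],b])-[340,120])*2.8+[425,0])
E
```

```text
[0.5054 0.3785 0.2584] [[-0.0043 -0.9971  0.0762]
 [-0.03    0.0763  0.9966]
 [-0.9995  0.002  -0.0302]] [-0.0718 -0.1455 -0.6489  0.9192  1.5403 -1.4206]
t 11.1667 pos [0.5073 0.3771 0.2607] q [-0.0744 -0.1463 -0.6449  0.9235  1.5401 -1.4228] w 0.02235760696575648 F [ 0.5378  0.0731 -0.4758] 59.91880416870117
move [0.2514 0.0038 0.0133] [0. 0. 0.] mm 100.72366305840545 rows 2.415435564949771 0.0
butt [0.5049 0.3751 0.1454]
well a rim proj top [[117.7755 230.4821]
 [ 84.339  221.528 ]] scene [[655.9042 208.8042]
 [669.7189 169.6675]]
```

View pics/c2.png

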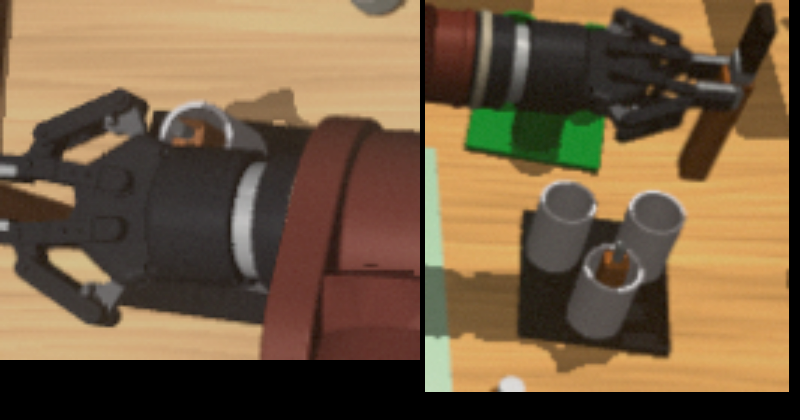

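```bash
python3 - <<'E'
from kin import *
s=manip.get_state();C=cam('scene');R=s['tcp_rot'];p=s['tool_pos']
f=lambda X:(proj(C,[X])[0]-[340,120])*2.8+[425,0]
for tilt in(0,4,8,12):
  Q=R@Ro.from_rotvec([0,np.radians(tilt),0]).as_matrix();print(tilt,'butt',f(p+Q[:,0]*.113),'grip',f(p),'handle end',f(p-Q[:,0]*.012),'tip',f(p-Q[:,0]*.077),p+Q[:,0]*.113)
  for dx in(.09,.1,.12):print(dx,f(p+Q[:,0]*dx))
E
```

```text
0 butt [669.1915 169.8381] grip [710.9572  81.646 ] handle end [715.8559  71.3329] tip [744.207  11.772] [0.5071 0.3737 0.1477]
0.09 [677.1047 153.0919]
0.1 [673.6301 160.4427]
0.12 [666.8372 174.8236]
4 butt [660.1935 168.7302] grip [710.9572  81.646 ] handle end [716.9113  71.4575] tip [751.3714  12.594 ] [0.5065 0.3658 0.1483]
0.09 [669.8116 152.2   ]
0.1 [665.5885 159.4563]
0.12 [657.3319 173.6509]
8 butt [651.4272 167.2335] grip [710.9572  81.646 ] handle end [717.9375  71.6321] tip [758.3295  13.7746] [0.5059 0.358  0.1493]
0.09 [662.7088 150.9877]
0.1 [657.7554 158.1191]
0.12 [648.0705 172.0696]
12 butt [642.9245 165.3533] grip [710.9572  81.646 ] handle end [718.9293  71.8561] tip [765.0405  15.3069] [0.5052 0.3503 0.1509]
0.09 [655.8238 149.4595]
0.1 [650.1606 156.4362]
0.12 [639.0859 170.0851]
```

```bash
python3 - <<'E'
from h import *
c=camera('scene')[100:200,410:480];o=cv2.resize(c,None,fx=8,fy=6,interpolation=cv2.INTER_CUBIC);cv2.imwrite('pics/c3.png',np.clip(o.astype(float)*1.4,0,255)[...,::-1])
E
```

```text
[ WARN:0@1.409] global loadsave.cpp:1063 imwrite_ Unsupported depth image for selected encoder is fallbacked to CV_8U.
```

View pics/c3.png

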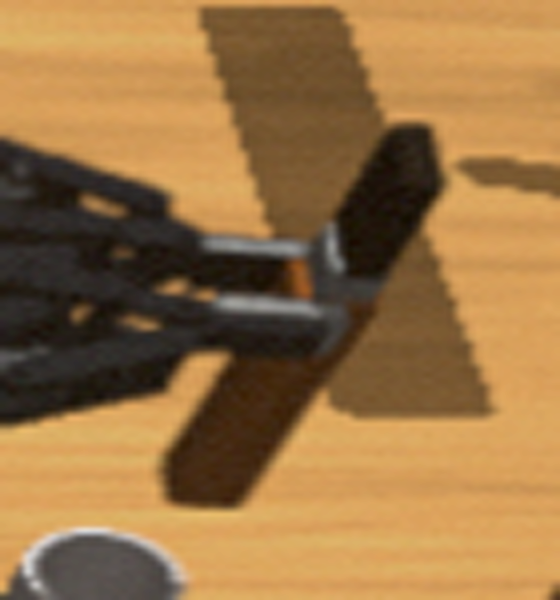

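>>> jog_arm(
  motion=[
    [0,0.003,-0.032,0,0,0,0.1],
    [0,0.003,-0.032,0,0,0,0.1],
    [0.05,0.003,-0.03,0,0,0,0.1],
    [0.1,0.003,-0.028,0,0,0,0.1],
    [0.15,0.003,-0.027,0,0,0,0.1],
    [0.2,0.003,-0.025,0,0,0,0.1],
    [0.25,0.003,-0.024,0,0,0,0.1],
    [0.25,0.003,-0.024,0,0,0,0.1],
  ],
)

```text
t: 11.88
tool_pos: [0.505, 0.3637, 0.1577]
tcp_rot: [[-0.006, -0.997, 0.08], [-0.03, 0.08, 0.996], [-1.0, 0.003, -0.031]]
force: [-0.9, -0.9, -1.0]
gripper_width: 0.0226
finger_force: 60.0
```

>>> jog_arm(
  motion=[
    [0.02,0,0,0,0,0,0.1],
    [0.02,0,0,0,0,0,0.1],
    [0.02,0,0,0,0,0,0.5],
    [0.02,0,0,0,0,0,0.5],
    [0.02,0,0,0,0,0,0.5],
    [0.02,0,0,0,0,0,0.5],
    [0.02,0,0,0,0,0,0.5],
    [0.02,0,0,0,0,0,0.5],
  ],
)

```text
t: 12.55
tool_pos: [0.505, 0.3643, 0.1523]
tcp_rot: [[-0.002, -0.997, 0.079], [-0.03, 0.079, 0.996], [-1.0, -0.0, -0.03]]
force: [-0.4, 0.7, -0.8]
gripper_width: 0.0425
finger_force: 0.3
```

>>> jog_arm(
  motion=[
    [0,0,-0.05,0,0,0,0.5],
    [0,0,-0.1,0,0,0,0.5],
    [-0.05,0,-0.2,0,0,0,0.5],
    [-0.1,0,-0.3,0,0,0,0.5],
    [-0.2,0,-0.35,0,0,0,0.5],
    [-0.28,0,-0.38,0,0,0,0.5],
    [-0.28,0,-0.38,0,0,0,0.5],
  ],
)

```text
t: 13.13
tool_pos: [0.496, 0.2503, 0.2364]
tcp_rot: [[-0.009, -0.994, 0.109], [-0.092, 0.109, 0.99], [-0.996, -0.001, -0.092]]
force: [1.3, -0.2, 1.5]
gripper_width: 0.0428
finger_force: 0.0
```

```bash
python3 - <<'E'
from kin import *
s=log();print(s['tool_pos'],s['joint_pos'],s['force'])
k=np.load('k.npy')
# brush check: dark bristle tip and orange handle in scene near expected standing pose
C=cam('scene');im=camera('scene')
old=cv2.imread('pics/scene0.png')[...,::-1]
exp=proj(C,[[.506,.377,z] for z in(.05,.09,.12,.14,.17,.204)]);print(exp)
for v in range(int(exp[-1,1])-12,int(exp[1,1])+8,4):
    print(v,[tuple(int(x) for x in im[v,u]) for u in range(int(exp[3,0])-12,int(exp[3,0])+28,6)])
E
```

```text
[0.496  0.2503 0.2364] [-0.3485  0.3431 -0.315   2.1111  1.3152 -2.7816] [ 1.3    -0.1572  1.4728]
[[418.5679 203.7762]
 [422.4658 194.5729]
 [425.5394 187.3273]
 [427.6649 182.3225]
 [430.975  174.5377]
 [434.9154 165.2858]]
153 [(162, 122, 70), (162, 120, 69), (155, 115, 66), (155, 114, 65), (156, 116, 66), (157, 116, 66), (89, 66, 37)]
157 [(156, 114, 65), (159, 118, 70), (162, 120, 69), (160, 118, 67), (159, 118, 68), (159, 116, 65), (88, 64, 34)]
161 [(158, 116, 68), (159, 117, 68), (77, 56, 36), (159, 118, 68), (157, 116, 67), (159, 117, 68), (88, 63, 32)]
165 [(152, 113, 63), (154, 114, 64), (39, 32, 22), (159, 119, 67), (158, 116, 66), (160, 119, 66), (96, 68, 39)]
169 [(164, 122, 69), (164, 125, 72), (40, 31, 22), (165, 126, 72), (162, 124, 71), (164, 125, 73), (164, 125, 71)]
173 [(162, 129, 73), (164, 131, 77), (27, 21, 11), (163, 129, 75), (163, 128, 75), (162, 127, 75), (163, 126, 73)]
177 [(163, 124, 71), (158, 123, 70), (28, 24, 9), (162, 126, 72), (161, 125, 73), (161, 124, 71), (161, 122, 69)]
181 [(162, 124, 70), (72, 47, 29), (27, 22, 14), (161, 121, 66), (162, 118, 68), (160, 118, 67), (158, 116, 66)]
185 [(162, 128, 73), (57, 41, 27), (54, 45, 38), (163, 130, 74), (163, 129, 75), (162, 127, 73), (163, 126, 73)]
189 [(161, 135, 111), (53, 33, 17), (51, 33, 19), (163, 123, 71), (163, 123, 71), (162, 124, 71), (163, 128, 72)]
193 [(64, 61, 59), (51, 31, 16), (51, 30, 15), (164, 124, 71), (164, 126, 71), (164, 124, 71), (163, 123, 71)]
197 [(93, 88, 87), (54, 37, 20), (60, 47, 38), (160, 130, 102), (160, 117, 69), (156, 115, 66), (157, 116, 67)]
201 [(64, 58, 55), (55, 38, 26), (73, 68, 64), (162, 119, 68), (163, 121, 70), (164, 122, 71), (162, 120, 68)]
```

```bash
cat >> kin.py <<'E'
def down(k,p,yaw_x):
    # tool down, tool x azimuth yaw_x
    full=lambda v:np.array([v[0],v[1],v[2],np.pi/2-(v[1]-v[2]),0,0])
    s=least_squares(lambda v:fk(full(v),k)[0]-p,[-.3,0,0]);q=full(s.x);q[5]=(np.pi+q[0]-yaw_x+np.pi)%(2*np.pi)-np.pi
    print('down',q,np.abs(s.fun).max());return q
E
python3 - <<'E'
from kin import *
k=np.load('k.npy');q0=np.array(manip.get_state()['joint_pos'])
qh=down(k,[.474,-.063,.15],np.arctan2(.986,.166))
qm=q0+(qh-q0)*.4;qm[1:3]=[-.05,-.3];qm[3]=1.5
rows([q0,qm,qh],k,50,0)
E
```

```text
down [-0.4066 -0.2702 -0.44    1.401   0.      1.331 ] 4.380903695366811e-10
total rows 32
[0.008, 0.012, -0.009, -0.022, 0.032, 0.045] | p [0.4919 0.2465 0.2364] butt z 0.23639072151643462 q [-0.3509  0.2984 -0.3113  2.0504  1.2629 -2.6146]
[0.021, 0.019, -0.021, -0.037, 0.07, 0.091] | p [0.4888 0.2414 0.2319] butt z 0.231927249706254 q [-0.3532  0.2597 -0.31    1.9892  1.2103 -2.4502]
[0.036, 0.019, -0.037, -0.043, 0.114, 0.137] | p [0.4882 0.2347 0.2265] butt z 0.2265247620518997 q [-0.3555  0.221  -0.3088  1.9281  1.1576 -2.2858]
[0.052, 0.011, -0.056, -0.04, 0.16, 0.185] | p [0.4902 0.2263 0.2207] butt z 0.22069743359010222 q [-0.3578  0.1823 -0.3075  1.8669  1.105  -2.1214]
[0.069, -0.003, -0.079, -0.026, 0.209, 0.232] | p [0.4948 0.216  0.215 ] butt z 0.2149857726516993 q [-0.3602  0.1436 -0.3063  1.8058  1.0524 -1.957 ]
[0.084, -0.024, -0.105, -0.002, 0.258, 0.28] | p [0.5022 0.204  0.2099] butt z 0.2099443986894431 q [-0.3625  0.1049 -0.305   1.7446  0.9998 -1.7926]
[0.097, -0.053, -0.136, 0.034, 0.304, 0.328] | p [0.5122 0.1902 0.2061] butt z 0.20612933879319942 q [-0.3648 
[... 3119 characters left out ...]
2   0.1485] butt z 0.14846660707883833 q [-0.4003 -0.2302 -0.4145  1.419   0.1435  0.8826]
[0.293, -0.046, -0.68, 1.225, 0.174, 1.504] | p [ 0.4853 -0.0322  0.1483] butt z 0.1483098711009939 q [-0.4019 -0.2402 -0.4209  1.4145  0.1076  0.9947]
[0.295, -0.04, -0.706, 1.295, 0.111, 1.532] | p [ 0.4815 -0.0425  0.1485] butt z 0.1485122276061766 q [-0.4034 -0.2502 -0.4273  1.41    0.0718  1.1068]
[0.296, -0.033, -0.733, 1.363, 0.042, 1.554] | p [ 0.4778 -0.0527  0.1491] butt z 0.1490752752054973 q [-0.405  -0.2602 -0.4336  1.4055  0.0359  1.2189]
[0.296, -0.027, -0.759, -1.389, 0.034, -1.526] | p [ 0.474 -0.063  0.15 ] butt z 0.14999999956190962 q [-0.4066 -0.2702 -0.44    1.401   0.      1.331 ]
```

>>> jog_arm(
  motion=[
    [0.008,0.012,-0.009,-0.022,0.032,0.045,0.6],
    [0.021,0.019,-0.021,-0.037,0.07,0.091,0.6],
    [0.036,0.019,-0.037,-0.043,0.114,0.137,0.6],
    [0.052,0.011,-0.056,-0.04,0.16,0.185,0.6],
    [0.069,-0.003,-0.079,-0.026,0.209,0.232,0.6],
    [0.084,-0.024,-0.105,-0.002,0.258,0.28,0.6],
    [0.097,-0.053,-0.136,0.034,0.304,0.328,0.6],
    [0.105,-0.088,-0.17,0.08,0.347,0.375,0.6],
  ],
)

```text
t: 13.85
tool_pos: [0.5231, 0.1766, 0.1995]
tcp_rot: [[-0.59, -0.805, 0.058], [-0.442, 0.382, 0.812], [-0.676, 0.453, -0.581]]
force: [-0.2, -0.2, -1.0]
gripper_width: 0.0514
finger_force: 0.0
```

```bash
python3 - <<'E'
from kin import *
k=np.load('k.npy');s=log();q0=np.array(s['joint_pos']);print(q0)
qh=down(k,[.474,-.063,.15],np.arctan2(.986,.166))
qm=q0+(qh-q0)*.5;qm[4]=0.1
rows([q0,qm,qh],k,16,0)
E
```

```text
[-0.3636  0.0302 -0.3081  1.6156  0.8932 -1.457 ]
down [-0.4066 -0.2702 -0.44    1.401   0.      1.331 ] 4.380903695366811e-10
total rows 27
[0.036, -0.007, -0.006, 0.013, 0.036, 0.06] | p [0.5167 0.1672 0.1898] butt z 0.18981630024839302 q [-0.3651  0.0195 -0.3128  1.608   0.8366 -1.3575]
[0.072, -0.015, -0.014, 0.029, 0.07, 0.12] | p [0.5105 0.157  0.1806] butt z 0.18057656365482283 q [-0.3667  0.0087 -0.3175  1.6003  0.7799 -1.2579]
[0.108, -0.023, -0.025, 0.05, 0.103, 0.181] | p [0.5045 0.146  0.1719] butt z 0.1718627951576126 q [-0.3682 -0.002  -0.3222  1.5926  0.7232 -1.1583]
[0.143, -0.032, -0.037, 0.074, 0.134, 0.241] | p [0.4987 0.1342 0.1637] butt z 0.1637234933568449 q [-0.3697 -0.0127 -0.3269  1.585   0.6666 -1.0588]
[0.178, -0.041, -0.053, 0.102, 0.163, 0.302] | p [0.4932 0.1218 0.1562] butt z 0.1562050227866043 q [-0.3713 -0.0235 -0.3316  1.5773  0.6099 -0.9592]
[0.212, -0.051, -0.07, 0.133, 0.19, 0.362] | p [0.4879 0.1088 0.1494] butt z 0.14935139690468321 q [-0.3728 -0.0342 -0.3363  1.5696  0.5533 -0.8596]
[0.245, -0.061, -0.089, 0.168, 0.214, 0.422] | p [0.4828 0.095
[... 745 characters left out ...]
97 0.1243] butt z 0.12431025026319881 q [-0.382  -0.0986 -0.3646  1.5237  0.2133 -0.2622]
[0.419, -0.117, -0.25, 0.441, 0.292, 0.771] | p [0.4559 0.0036 0.1231] butt z 0.12310501334592273 q [-0.3836 -0.1093 -0.3693  1.516   0.1567 -0.1626]
[0.444, -0.125, -0.283, 0.496, 0.292, 0.826] | p [ 0.452  -0.0127  0.1228] butt z 0.12280985531183158 q [-0.3851 -0.12   -0.374   1.5083  0.1    -0.063 ]
[0.442, -0.13, -0.293, 0.528, 0.263, 0.888] | p [ 0.4537 -0.0165  0.1245] butt z 0.12450575298661144 q [-0.3867 -0.1316 -0.3791  1.5001  0.0923  0.0442]
[0.441, -0.135, -0.303, 0.558, 0.232, 0.949] | p [ 0.4555 -0.0204  0.1263] butt z 0.12626641895921473 q [-0.3884 -0.1431 -0.3842  1.4918  0.0846  0.1514]
```

>>> jog_arm(
  motion=[
    [0.072,-0.015,-0.014,0.029,0.07,0.12,0.6],
    [0.143,-0.032,-0.037,0.074,0.134,0.241,0.6],
    [0.212,-0.051,-0.07,0.133,0.19,0.362,0.6],
    [0.277,-0.07,-0.111,0.206,0.235,0.482,0.6],
    [0.338,-0.09,-0.161,0.291,0.269,0.6,0.6],
    [0.393,-0.108,-0.218,0.389,0.288,0.715,0.6],
    [0.444,-0.125,-0.283,0.496,0.292,0.826,0.6],
    [0.444,-0.125,-0.283,0.496,0.292,0.826,0.6],
  ],
)

```text
t: 14.52
tool_pos: [0.4518, -0.0167, 0.1216]
tcp_rot: [[-0.996, -0.084, -0.024], [-0.086, 0.907, 0.411], [-0.013, 0.412, -0.911]]
force: [1.3, 0.9, -0.2]
gripper_width: 0.0511
finger_force: 0.0
```

```bash
python3 - <<'E'
from kin import *
plan([.474,-.063,.15],frame((.986,-.166,0),(0,0,-1)))
E
```

```text
t 14.5167 pos [ 0.4518 -0.0167  0.1216] q [-0.5582 -0.1345 -0.4277  1.5334  0.3428 -0.692 ] w 0.05112668368804363 F [ 1.2522  0.9062 -0.1699] 0.0
move [-0.0461 -0.0805 -0.1137] [ 0.2071 -0.2519  1.1973] mm 58.67982108926406 rows 1.4071899541789943 14.894763728231347
```

>>> jog_arm(
  motion=[
    [-0.046,-0.08,-0.114,0.02,-0.02,0.08,0.6],
    [-0.046,-0.08,-0.114,0.034,-0.042,0.2,0.6],
    [-0.046,-0.08,-0.114,0.05,-0.063,0.3,0.6],
    [-0.046,-0.08,-0.114,0.07,-0.084,0.4,0.6],
    [-0.046,-0.08,-0.114,0.086,-0.105,0.5,0.6],
    [-0.046,-0.08,-0.114,0.1,-0.126,0.6,0.6],
    [-0.046,-0.08,-0.114,0.12,-0.147,0.7,0.6],
    [-0.046,-0.08,-0.114,0.135,-0.164,0.78,0.6],
  ],
)

```text
t: 15.18
tool_pos: [0.4747, -0.0582, 0.1507]
tcp_rot: [[-0.627, 0.774, 0.094], [0.773, 0.601, 0.203], [0.1, 0.2, -0.975]]
force: [-0.1, 0.3, -0.3]
gripper_width: 0.0509
finger_force: 0.0
```

```bash
python3 - <<'E'
from kin import *
plan([.474,-.063,.15],frame((.986,-.166,0),(0,0,-1)))
E
```

```text
t 15.1833 pos [ 0.4747 -0.0582  0.1507] q [-0.5369 -0.3095 -0.4844  1.4191  0.2242  0.3602] w 0.050873381548863526 F [-0.0733  0.326  -0.2801] 0.0
move [-0.0084 -0.009  -0.001 ] [ 0.0982 -0.1196  0.5562] mm 4.92854080709461 rows 0.11819042702864771 6.929326893775436
```

>>> jog_arm(
  motion=[
    [-0.008,-0.009,0,0.014,-0.017,0.08,0.6],
    [-0.008,-0.009,0,0.028,-0.034,0.16,0.6],
    [-0.008,-0.009,0,0.042,-0.05,0.24,0.6],
    [-0.008,-0.009,0,0.056,-0.068,0.32,0.6],
    [-0.008,-0.009,0,0.07,-0.085,0.4,0.6],
    [-0.008,-0.009,0,0.085,-0.103,0.48,0.6],
    [-0.008,-0.009,0,0.098,-0.12,0.556,0.6],
    [-0.008,-0.009,0,0.098,-0.12,0.556,0.6],
  ],
)

```text
t: 15.85
tool_pos: [0.4742, -0.0623, 0.1495]
tcp_rot: [[0.164, 0.986, 0.0], [0.986, -0.164, -0.0], [-0.0, 0.0, -1.0]]
force: [-0.7, 1.0, -0.7]
gripper_width: 0.0511
finger_force: 0.0
```

```bash
python3 - <<'E'
from fit import *
import kin
s=manip.get_state();im=camera('wrist');np.savez('w5.npz',R=s['tcp_rot'],p=s['tool_pos'],im=im)
B=load('w5.npz')
m=mask(im);n,l,st,ce=cv2.connectedComponentsWithStats(m)
for i in range(1,n):
    if st[i,4]>300:print(st[i],ce[i])
C=B[0];c=np.array([.4825,-.013]);u=np.array([-.166,-.986]);nn=np.array([-u[1],u[0]])
print(proj(C,[[*(c+u*a+nn*b),.024] for a in(-.0625,.0625) for b in(-.012,.012)]))
# handle mask edges per row
for v in range(20,300,20):
    us=np.where(m[v,150:420])[0]
    if len(us)>5:print(v,us.min()+150,us.max()+150)
plan([.474,-.063,.024],frame((.986,-.166,0),(0,0,-1)))
E
```

```text
[    0     0   170   378 44099] [ 64.9736 180.0981]
[ 261   66   30  171 4683] [274.6934 146.9616]
[ 446  284  114   70 2997] [502.8585 312.3106]
[ 210  318  131   38 3132] [282.4326 337.6127]
[  99  356   64   64 1691] [137.2608 390.0846]
[ 388  356   43   63 1272] [409.691 386.022]
[[259.0609  65.4475]
 [291.1462  65.5294]
 [260.6974 224.589 ]
 [288.7572 224.6551]]
80 261 290
100 261 289
120 261 289
140 261 288
160 261 288
180 261 288
200 261 287
220 150 286
240 150 158
260 150 164
280 150 166
t 15.9 pos [ 0.4742 -0.0623  0.1494] q [-0.4058 -0.2707 -0.4415  1.3995  0.0012  1.3222] w 0.05119658536036806 F [-0.3078  0.284   0.3434] 0.0
move [-0.0021 -0.0005  0.3135] [ 0.0005 -0.0007  0.0064] mm 125.41623955681386 rows 3.0075836824175983 0.0773410638691605
```

>>> jog_arm(
  motion=[
    [0,0,0.08,0,0,0.006,0.6],
    [0,0,0.16,0,0,0.006,0.6],
    [0,0,0.24,0,0,0.006,0.6],
    [0,0,0.31,0,0,0.006,0.6],
    [0,0,0.31,0,0,0.006,0.6],
    [0,0,0.31,0,0,0.006,0.1],
    [0,0,0.31,0,0,0.006,0.1],
    [0,0,0.31,0,0,0.006,0.1],
  ],
)

```text
t: 16.57
tool_pos: [0.4758, -0.0637, 0.0281]
tcp_rot: [[0.168, 0.986, 0.005], [0.986, -0.168, -0.001], [-0.0, 0.005, -1.0]]
force: [-1.2, -0.5, -0.3]
gripper_width: 0.0225
finger_force: 59.2
```

>>> jog_arm(
  motion=[
    [0,0,0,0,0,0,0.1],
    [0,0,0,0,0,0,0.1],
    [0,0,-0.1,0,0,0,0.1],
    [0,0,-0.2,0,0,0,0.1],
    [0,0,-0.3,0,0,0,0.1],
    [0,0,-0.4,0,0,0,0.1],
    [0,0,-0.5,0,0,0,0.1],
    [0,0,-0.6,0,0,0,0.1],
  ],
)

```text
t: 17.23
tool_pos: [0.4738, -0.0629, 0.2687]
tcp_rot: [[0.168, 0.986, 0.003], [0.986, -0.168, -0.001], [-0.0, 0.003, -1.0]]
force: [0.0, -1.3, -1.1]
gripper_width: 0.0228
finger_force: 59.4
```

```bash
python3 - <<'E'
from kin import *
k=np.load('k.npy');s=log();q0=np.array(s['joint_pos']);print(s['tool_pos'],q0,s['gripper_width'],s['force'])
# well b stage: object axis 16 mm ahead of TCP
for z in(.27,.155):
  for q5 in(1.53,1.545):side(k,[.4964-.004,.2973-.0133,z],q5)
qm=down(k,[.52,.04,.28],np.radians(-90))
rows([q0,qm],k,40,.113)
E
```

```text
[ 0.4738 -0.0629  0.2687] [-0.4069 -0.2677 -0.2225  1.613   0.0006  1.333 ] 0.02275633321042114 [ 0.0172 -1.2911 -1.0878]
side [0.4924, 0.28400000000000003, 0.27] [-0.2918 -0.3953 -0.8233  1.1427  1.53   -1.5708] res 7.939710999771421e-09 marg 0.030000000000000027 az 73.27860930641232
side [0.4924, 0.28400000000000003, 0.27] [-0.2922 -0.39   -0.8276  1.1332  1.545  -1.5708] res 8.173526855337343e-09 marg 0.015000000000000124 az 73.2577380829731
side [0.4924, 0.28400000000000003, 0.155] [-0.2918 -0.1732 -0.8805  0.8636  1.53   -1.5708] res 5.134729363920343e-09 marg 0.030000000000000027 az 73.27861041205061
side [0.4924, 0.28400000000000003, 0.155] [-0.2922 -0.1631 -0.8811  0.8527  1.545  -1.5708] res 5.4631782986369615e-09 marg 0.015000000000000124 az 73.25773929764367
down [-0.1744 -0.1263 -0.0775  1.6196  0.     -1.7452] 7.314812533465442e-09
total rows 27
[0.009, 0.004, -0.001, 0.0, 0.0, -0.082] | p [ 0.4758 -0.0594  0.2693] butt z 0.2692045765495976 q [-0.3983 -0.2624 -0.2171  1.6133  0.0006  1.219 ]
[0.019, 0.007, -0.003, 0.0, 0.0, -0.163] | p [ 0.4778 -0.056   0.2698] butt z 0.
[... 3118 characters left out ...]
1.88] | p [0.5145 0.0235 0.2787] butt z 0.2787237040740383 q [-0.2088 -0.1472 -0.099   1.6186  0.0001 -1.2891]
[0.241, 0.066, -0.026, 0.0, 0.003, -1.962] | p [0.5159 0.0276 0.2791] butt z 0.27906044391693957 q [-0.2002 -0.142  -0.0936  1.6188  0.0001 -1.4031]
[0.251, 0.068, -0.027, -0.0, 0.003, -2.044] | p [0.5173 0.0317 0.2794] butt z 0.27938552719413373 q [-0.1916 -0.1367 -0.0882  1.6191  0.     -1.5171]
[0.262, 0.069, -0.027, 0.0, -0.003, 2.063] | p [0.5187 0.0358 0.2797] butt z 0.27969875462401395 q [-0.183  -0.1315 -0.0829  1.6193  0.     -1.6311]
[0.273, 0.071, -0.028, 0.0, -0.003, 1.982] | p [0.52 0.04 0.28] butt z 0.2799999984045634 q [-0.1744 -0.1263 -0.0775  1.6196 -0.     -1.7452]
```

>>> jog_arm(
  motion=[
    [0.03,0.01,0,0,0,-0.08,0.1],
    [0.07,0.02,0,0,0,-0.16,0.1],
    [0.1,0.03,0,0,0,-0.24,0.1],
    [0.14,0.04,0,0,0,-0.32,0.1],
    [0.17,0.05,0,0,0,-0.4,0.1],
    [0.2,0.06,0,0,0,-0.48,0.1],
    [0.24,0.07,0,0,0,-0.56,0.1],
    [0.27,0.07,-0.02,0,0,-0.64,0.1],
  ],
)

```text
t: 17.9
tool_pos: [0.52, 0.0396, 0.2732]
tcp_rot: [[-0.715, 0.699, 0.001], [0.699, 0.715, 0.0], [-0.0, 0.001, -1.0]]
force: [0.6, 0.5, -1.7]
gripper_width: 0.0226
finger_force: 59.3
```

>>> jog_arm(
  motion=[
    [0,0,0,0,0,-0.08,0.1],
    [0,0,0,0,0,-0.16,0.1],
    [0,0,0,0,0,-0.24,0.1],
    [0,0,0,0,0,-0.32,0.1],
    [0,0,0,0,0,-0.4,0.1],
    [0,0,0,0,0,-0.48,0.1],
    [0,0,0,0,0,-0.56,0.1],
    [0,0,0,0,0,-0.64,0.1],
  ],
)

```text
t: 18.57
tool_pos: [0.52, 0.0387, 0.2747]
tcp_rot: [[-0.983, -0.185, 0.003], [-0.185, 0.983, -0.0], [-0.003, -0.001, -1.0]]
force: [-0.6, 0.7, -0.6]
gripper_width: 0.0224
finger_force: 59.3
```

>>> jog_arm(
  motion=[
    [0,0,0,0,0,-0.08,0.1],
    [0,0,0,0,0,-0.16,0.1],
    [0,0,0,0,0,-0.24,0.1],
    [0,0,0,0,0,-0.32,0.1],
    [0,0,0,0,0,-0.4,0.1],
    [0,0,0,0,0,-0.48,0.1],
    [0,0,0,0,0,-0.56,0.1],
    [0,0,0,0,0,-0.64,0.1],
  ],
)

```text
t: 19.23
tool_pos: [0.5199, 0.0387, 0.2747]
tcp_rot: [[-0.412, -0.911, 0.003], [-0.911, 0.412, -0.0], [-0.001, -0.002, -1.0]]
force: [0.3, 0.2, -0.8]
gripper_width: 0.0224
finger_force: 59.3
```

```bash
python3 - <<'E'
from kin import *
k=np.load('k.npy');s=log();q0=np.array(s['joint_pos']);print(s['tool_pos'],q0,s['gripper_width'],s['force'])
qs=side(k,[.54,.20,.29],1.35);qb=side(k,[.4924,.284,.27],1.545)
rows([q0,qs,qb],k,40,.113)
E
```

```text
[0.5199 0.0387 0.2747] [-0.1771 -0.1319 -0.0924  1.6078  0.0004 -1.323 ] 0.02237058647664454 [ 0.3129  0.167  -0.8399]
side [0.54, 0.2, 0.29] [-0.4302 -0.405  -0.6975  1.2783  1.35   -1.5708] res 1.4156645855578631e-09 marg 0.20999999999999996 az 65.34952019708405
side [0.4924, 0.284, 0.27] [-0.2922 -0.39   -0.8276  1.1332  1.545  -1.5708] res 8.174421584072888e-09 marg 0.015000000000000124 az 73.25773808302742
total rows 15
[-0.05, 0.02, 0.036, -0.017, -0.073, 0.0] | p [0.521  0.0602 0.2602] butt z 0.24774525132053404 q [-0.1982 -0.1547 -0.1428  1.5803  0.1129 -1.3437]
[-0.1, 0.038, 0.064, -0.031, -0.147, 0.001] | p [0.5227 0.0814 0.2491] butt z 0.2243215160715595 q [-0.2193 -0.1775 -0.1933  1.5529  0.2254 -1.3643]
[-0.149, 0.054, 0.084, -0.042, -0.221, 0.001] | p [0.525  0.1018 0.2413] butt z 0.2044162868423864 q [-0.2404 -0.2002 -0.2437  1.5254  0.3378 -1.385 ]
[-0.195, 0.067, 0.095, -0.05, -0.296, 0.001] | p [0.5277 0.121  0.2366] butt z 0.18810106444332322 q [-0.2615 -0.223  -0.2941  1.498   0.4503 -1.4056]
[-0.239, 0.079, 0.099, -0.054, -0.371, 0.002] | p [0.5306 0.1388 0.2351]
[... 886 characters left out ...]
[0.5415 0.1993 0.2772] butt z 0.17043242230253683 q [-0.4091 -0.3823 -0.6471  1.3058  1.2375 -1.5502]
[-0.388, 0.12, -0.038, 0.001, -0.899, 0.004] | p [0.54 0.2  0.29] butt z 0.1797432591499229 q [-0.4302 -0.405  -0.6975  1.2783  1.35   -1.5708]
[-0.442, 0.18, -0.02, -0.02, -0.943, -0.021] | p [0.5272 0.2296 0.2828] butt z 0.17119895615934555 q [-0.3842 -0.4    -0.7409  1.2299  1.415  -1.5708]
[-0.49, 0.245, -0.004, -0.044, -0.985, -0.046] | p [0.5113 0.2577 0.2762] butt z 0.16363494805428885 q [-0.3382 -0.395  -0.7842  1.1816  1.48   -1.5708]
[-0.53, 0.316, 0.012, -0.07, -1.028, -0.069] | p [0.4924 0.284  0.27  ] butt z 0.15703758769256027 q [-0.2922 -0.39   -0.8276  1.1332  1.545  -1.5708]
```

>>> jog_arm(
  motion=[
    [-0.05,0.02,0.036,-0.017,-0.073,0,0.1],
    [-0.1,0.038,0.064,-0.031,-0.147,0,0.1],
    [-0.149,0.054,0.084,-0.042,-0.221,0.001,0.1],
    [-0.195,0.067,0.095,-0.05,-0.296,0.001,0.1],
    [-0.239,0.079,0.099,-0.054,-0.371,0.002,0.1],
    [-0.278,0.089,0.096,-0.056,-0.446,0.002,0.1],
    [-0.313,0.097,0.086,-0.054,-0.522,0.002,0.1],
    [-0.342,0.103,0.07,-0.049,-0.597,0.003,0.1],
  ],
)

```text
t: 19.9
tool_pos: [0.5399, 0.1806, 0.2469]
tcp_rot: [[-0.289, -0.918, 0.273], [-0.55, 0.392, 0.737], [-0.783, 0.063, -0.618]]
force: [-0.1, -0.4, -1.1]
gripper_width: 0.0226
finger_force: 59.4
```

```bash
python3 - <<'E'
from kin import *
k=np.load('k.npy');s=log();q0=np.array(s['joint_pos']);print(s['tool_pos'],q0,s['gripper_width'],s['force'])
qs=side(k,[.54,.20,.29],1.35);qb=side(k,[.4924,.284,.27],1.54)
rows([q0,qs,qb],k,40,.113)
E
```

```text
[0.5399 0.1806 0.2469] [-0.3461 -0.3214 -0.5032  1.3781  0.9042 -1.4772] 0.02255793316573779 [-0.1152 -0.3546 -1.127 ]
side [0.54, 0.2, 0.29] [-0.4302 -0.405  -0.6975  1.2783  1.35   -1.5708] res 1.4156645855578631e-09 marg 0.20999999999999996 az 65.34952019708405
side [0.4924, 0.284, 0.27] [-0.2921 -0.3918 -0.8262  1.1364  1.54   -1.5708] res 8.10652966976022e-09 marg 0.020000000000000018 az 73.26365180073866
total rows 7
[-0.03, 0.007, 0.004, 0.004, -0.075, -0.006] | p [0.5412 0.1896 0.2553] butt z 0.15948542101935032 q [-0.3672 -0.3423 -0.5518  1.3531  1.0157 -1.5006]
[-0.059, 0.013, 0.001, 0.011, -0.15, -0.013] | p [0.5419 0.1958 0.2656] butt z 0.16359322915713898 q [-0.3882 -0.3632 -0.6004  1.3282  1.1271 -1.524 ]
[-0.086, 0.019, -0.011, 0.021, -0.224, -0.021] | p [0.5415 0.1993 0.2772] butt z 0.1704396406556535 q [-0.4092 -0.3841 -0.6489  1.3033  1.2386 -1.5474]
[-0.111, 0.025, -0.031, 0.034, -0.299, -0.03] | p [0.54 0.2  0.29] butt z 0.1797432591499229 q [-0.4302 -0.405  -0.6975  1.2783  1.35   -1.5708]
[-0.129, 0.083, 0.026, 0.005, -0.34, -0.044] | p [0.5271 0.2295 0.2829] butt z 0.17124909604339938 q [-0.3842 -0.4006 -0.7404  1.231   1.4133 -1.5708]
[-0.143, 0.146, 0.077, -0.026, -0.381, -0.056] | p [0.5112 0.2576 0.2762] butt z 0.16368982717369504 q [-0.3381 -0.3962 -0.7833  1.1837  1.4767 -1.5708]
[-0.153, 0.214, 0.122, -0.057, -0.422, -0.066] | p [0.4924 0.284  0.27  ] butt z 0.1570535730350512 q [-0.2921 -0.3918 -0.8262  1.1364  1.54   -1.5708]
```

>>> jog_arm(
  motion=[
    [-0.03,0.007,0.004,0.004,-0.075,-0.006,0.1],
    [-0.059,0.013,0.001,0.011,-0.15,-0.013,0.1],
    [-0.086,0.019,-0.011,0.021,-0.224,-0.021,0.1],
    [-0.111,0.025,-0.031,0.034,-0.299,-0.03,0.1],
    [-0.129,0.083,0.026,0.005,-0.34,-0.044,0.1],
    [-0.143,0.146,0.077,-0.026,-0.381,-0.056,0.1],
    [-0.153,0.214,0.122,-0.057,-0.422,-0.066,0.1],
    [-0.153,0.214,0.122,-0.057,-0.422,-0.066,0.1],
  ],
)

```text
t: 20.57
tool_pos: [0.4888, 0.2864, 0.2657]
tcp_rot: [[-0.017, -0.959, 0.283], [-0.03, 0.283, 0.959], [-0.999, 0.008, -0.033]]
force: [-0.8, -0.1, -2.3]
gripper_width: 0.0224
finger_force: 59.5
```

```bash
python3 - <<'E'
from kin import *
s=log();R=s['tcp_rot'];p=s['tool_pos'];print(p,s['joint_pos'],s['gripper_width'],s['force']);print(R)
b=p+R[:,0]*.113+R[:,2]*.016;print('butt',b,'tip',b-R[:,0]*.19)
im=camera('scene');C=cam('scene')
# check handle in scene: mask along expected
q=proj(C,[b,b-R[:,0]*.125,b-R[:,0]*.19]);print(q)
hsv=cv2.cvtColor(im,cv2.COLOR_RGB2HSV)
for v in range(int(q[0,1])-24,int(q[0,1])+12,3):
    print(v,[tuple(int(x) for x in im[v,u]) for u in range(int(q[0,0])-14,int(q[0,0])+26,4)])
# descent target: butt to (.4964,.2973)
e=np.array([.4964,.2973])-b[:2];plan(np.r_[p[:2]+e,.152])
print('err',e)
E
```

```text
[0.4888 0.2864 0.2657] [-0.2887 -0.3661 -0.814   1.178   1.5374 -1.6181] 0.02238975721349699 [-0.7609 -0.1262 -2.2665]
[[-0.017  -0.959   0.2828]
 [-0.0298  0.2832  0.9586]
 [-0.9994  0.0078 -0.0334]]
butt [0.4914 0.2984 0.1522] tip [0.4946 0.3041 0.3421]
[[395.9907 174.0031]
 [409.4523 139.1223]
 [417.6279 118.0296]]
150 [(32, 28, 26), (23, 18, 13), (22, 35, 11), (22, 75, 26), (21, 27, 9), (26, 17, 13), (35, 28, 23), (45, 28, 20), (147, 109, 65), (151, 109, 63)]
153 [(26, 21, 16), (22, 17, 16), (25, 47, 19), (23, 45, 18), (24, 41, 13), (45, 28, 10), (49, 28, 15), (42, 26, 7), (153, 114, 67), (151, 112, 65)]
156 [(25, 44, 18), (27, 62, 25), (25, 43, 16), (23, 39, 11), (26, 39, 14), (47, 30, 13), (49, 29, 15), (77, 54, 29), (150, 111, 64), (149, 109, 61)]
159 [(23, 40, 16), (24, 39, 17), (23, 37, 11), (23, 72, 24), (40, 26, 11), (47, 28, 6), (42, 26, 9), (141, 103, 59), (149, 110, 62), (152, 113, 64)]
162 [(23, 38, 14), (21, 39, 14), (21, 37, 14), (23, 52, 20), (48, 31, 16), (49, 31, 15), (43, 28, 9), (143, 105, 60), (144, 105, 59), (145, 106, 60)]
165 [(22, 37, 15), (19, 36, 8), (20,
[... 609 characters left out ...]
25), (31, 77, 26), (50, 41, 21), (37, 57, 19), (154, 115, 66), (153, 116, 67), (153, 117, 66), (152, 117, 67)]
180 [(85, 64, 37), (113, 84, 47), (99, 72, 40), (69, 58, 33), (29, 42, 15), (51, 63, 28), (155, 115, 67), (153, 114, 68), (153, 113, 64), (154, 113, 65)]
183 [(151, 113, 64), (151, 110, 61), (146, 108, 63), (145, 106, 58), (149, 109, 62), (145, 108, 61), (152, 111, 64), (151, 111, 63), (152, 111, 63), (156, 114, 64)]
t 20.6167 pos [0.4904 0.2851 0.267 ] q [-0.2907 -0.367  -0.8107  1.1782  1.5349 -1.6164] w 0.02211878051705964 F [-0.0216  0.8615 -1.7471] 59.54583406448364
move [ 0.2872 -0.0095  0.0132] [0. 0. 0.] mm 115.07031298783563 rows 2.7594799277658426 0.0
err [ 0.005  -0.0011]
```

>>> jog_arm(
  motion=[
    [0,-0.01,0.002,0,0,0,0.1],
    [0.05,-0.01,0.002,0,0,0,0.1],
    [0.1,-0.01,0.004,0,0,0,0.1],
    [0.15,-0.01,0.006,0,0,0,0.1],
    [0.2,-0.01,0.008,0,0,0,0.1],
    [0.25,-0.01,0.01,0,0,0,0.1],
    [0.285,-0.01,0.012,0,0,0,0.1],
    [0.285,-0.01,0.012,0,0,0,0.1],
  ],
)

```text
t: 21.28
tool_pos: [0.496, 0.2827, 0.1529]
tcp_rot: [[-0.015, -0.957, 0.288], [-0.035, 0.289, 0.957], [-0.999, 0.004, -0.037]]
force: [0.1, 1.0, -0.6]
gripper_width: 0.0228
finger_force: 59.5
```

>>> jog_arm(
  motion=[
    [0,0,0,0,0,0,0.1],
    [0,0,0,0,0,0,0.1],
    [0,0,0,0,0,0,0.5],
    [0,0,0,0,0,0,0.5],
    [0,0,0,0,0,0,0.5],
    [0,0,0,0,0,0,0.5],
    [0,0,0,0,0,0,0.5],
    [0,0,0,0,0,0,0.5],
  ],
)

```text
t: 21.95
tool_pos: [0.4959, 0.2832, 0.1545]
tcp_rot: [[-0.013, -0.958, 0.287], [-0.034, 0.288, 0.957], [-0.999, 0.003, -0.036]]
force: [-0.5, 0.4, 0.1]
gripper_width: 0.0429
finger_force: 0.0
```

```bash
python3 - <<'E'
from kin import *
k=np.load('k.npy');s=log();q0=np.array(s['joint_pos']);print(s['t'],s['tool_pos'],q0,s['gripper_width'],s['force'])
R=s['tcp_rot'];p=s['tool_pos']
q1=side(k,p-R[:,2]*.05,1.535)
q2=side(k,p-R[:,2]*.12+[0.03,0,.03],1.45)
rows([q0,q1,q2],k,20,.0)
E
```

```text
21.95 [0.4959 0.2832 0.1545] [-0.2915 -0.1575 -0.8709  0.8541  1.5349 -1.5649] 0.042924153315512775 [-0.4869  0.4493  0.0784]
side [0.4815 0.2353 0.1563] [-0.4274 -0.3599 -1.0308  0.8999  1.535  -1.5708] res 8.44213587924969e-13 marg 0.025000000000000133 az 65.51338212720177
side [0.4914 0.1683 0.1888] [-0.5855 -0.6144 -1.0867  1.0984  1.45   -1.5708] res 9.951570123511999e-11 marg 0.013260832166780645 az 56.453143445961885
total rows 5
[-0.004, -0.001, -0.065, 0.045, -0.0, 0.001] | p [0.4889 0.2583 0.157 ] butt z 0.1570397908015415 q [-0.3594 -0.2587 -0.9508  0.877   1.535  -1.5678]
[0.0, -0.0, -0.125, 0.09, -0.0, 0.002] | p [0.4815 0.2353 0.1563] butt z 0.15634063815123828 q [-0.4274 -0.3599 -1.0308  0.8999  1.535  -1.5708]
[-0.028, -0.029, -0.177, 0.126, 0.019, 0.005] | p [0.4868 0.2125 0.1682] butt z 0.16815649582430028 q [-0.4801 -0.4447 -1.0495  0.9661  1.5067 -1.5708]
[-0.053, -0.053, -0.229, 0.161, 0.037, 0.009] | p [0.4901 0.1901 0.179 ] butt z 0.1790057032818028 q [-0.5328 -0.5295 -1.0681  1.0322  1.4783 -1.5708]
[-0.076, -0.072, -0.281, 0.195, 0.056, 0.014] | p [0.4914 0.1683 0.1888] butt z 0.1888496724857326 q [-0.5855 -0.6144 -1.0867  1.0984  1.45   -1.5708]
```

>>> jog_arm(
  motion=[
    [-0.002,0,-0.033,0.022,0,0,0.5],
    [-0.004,0,-0.065,0.045,0,0,0.5],
    [-0.002,0,-0.095,0.067,0,0,0.5],
    [0,0,-0.125,0.09,0,0.002,0.5],
    [-0.028,-0.029,-0.177,0.126,0.019,0.005,0.5],
    [-0.053,-0.053,-0.229,0.161,0.037,0.009,0.5],
    [-0.06,-0.06,-0.25,0.175,0.045,0.01,0.5],
    [-0.06,-0.06,-0.25,0.175,0.045,0.01,0.5],
  ],
)

```text
t: 22.62
tool_pos: [0.4913, 0.1797, 0.1836]
tcp_rot: [[-0.051, -0.849, 0.527], [-0.091, 0.529, 0.844], [-0.995, -0.004, -0.104]]
force: [-0.5, 0.4, 0.4]
gripper_width: 0.0426
finger_force: 0.0
```

```bash
python3 - <<'E'
from fit import *
import kin
s=log();print(s['t'],s['tool_pos'],s['joint_pos'],s['force'])
im=camera('scene');C=cam('scene');np.save('sc.npy',im);cv2.imwrite('pics/sfinal.png',im[...,::-1])
old=cv2.imread('pics/scene0.png')[...,::-1]
# fit silhouettes of standing tools: vertical scan expected
for nm,w in(('a',(.506,.377)),('b',(.4964,.2973)),):
    print(nm,proj(C,[[*w,z] for z in(.09,.139,.157,.204)]))
    for z in(.10,.12,.135,.145,.155,.17,.185,.20,.21,.22):
        u,v=proj(C,[[*w,z]])[0];v=int(round(v));row=im[v,int(u)-20:int(u)+20].astype(int)
        print(z,v,int(u)-20,' '.join('%d/%d'%(r[0],r[0]-r[2]) for r in row[::3]))
# changes elsewhere vs start
d=np.abs(im.astype(int)-old.astype(int)).max(2)>60
n,l,st,ce=cv2.connectedComponentsWithStats(d.astype(np.uint8))
for i in range(1,n):
    if st[i,4]>25:print(st[i])
E
```

```text
22.6167 [0.4913 0.1797 0.1836] [-0.5574 -0.5705 -1.0787  1.057   1.4664 -1.5696] [-0.4962  0.3958  0.4351]
a [[422.4658 194.5729]
 [427.5571 182.5762]
 [429.5222 177.9532]
 [434.9154 165.2858]]
0.1 192 403 144/85 149/86 148/87 154/80 76/5 44/30 50/40 50/36 46/38 140/21 156/87 154/88 154/85 156/86
0.12 187 405 156/87 153/87 154/87 155/86 154/82 46/31 50/35 54/34 87/55 155/87 155/89 154/89 156/88 154/89
0.135 184 407 155/90 156/90 155/90 156/89 87/54 48/11 48/8 59/23 156/88 154/89 156/88 154/86 157/89 156/89
0.145 181 408 155/89 157/87 155/85 157/88 104/71 41/8 28/13 108/62 156/89 156/91 153/89 155/90 155/89 151/88
0.155 178 409 154/89 155/91 154/90 155/90 136/75 29/12 25/19 134/80 152/89 150/89 151/89 150/87 151/87 150/89
0.17 175 410 155/88 156/91 155/89 156/89 143/73 24/23 28/16 142/80 156/90 157/88 152/88 154/89 156/90 156/91
0.185 171 412 156/83 154/83 155/85 157/84 77/44 28/22 50/29 157/85 155/87 154/87 156/87 154/85 155/86 155/89
0.2 166 414 145/85 142/86 143/82 145/84 38/24 36/15 147/86 147/86 147/86 149/87 150/88 150/90 142/82 83/51
0.21 164 415 148/87 149/85 147/87 149/86 35/
[... 854 characters left out ...]
54/83 155/84 154/84
0.185 167 378 20/7 21/9 22/10 23/8 17/-13 25/-8 23/-6 27/3 18/-11 157/87 154/89 155/88 154/88 155/89
0.2 163 379 19/10 25/10 19/8 27/13 20/-10 20/3 26/6 49/2 40/8 147/87 144/85 144/86 145/82 142/83
0.21 160 380 22/7 24/9 17/6 24/9 20/2 21/6 25/9 20/2 68/35 147/86 148/86 147/85 146/85 150/86
0.22 157 381 22/10 20/5 19/15 20/11 19/9 19/11 26/13 18/1 150/87 152/89 151/87 150/85 150/87 151/88
[262  16  18  24  99]
[270  36  11  10  33]
[ 225   47  137  130 4442]
[ 308   48   81   41 1803]
[ 381  118   70   48 1197]
[461 133  31  43 818]
[419 161  12  30 204]
[ 244  172  102   59 1244]
[388 176  11  11  55]
[229 193  25  12 113]
[262 199  32  13 187]
[ 248  233   73   33 1263]
```

```bash
python3 -c "
from h import *
print(manip.job_done())"
```

```text
the job is handed in; nothing more can be done
None
```

I handed the job in at about 22.6 s: the cork is in the waste tray, and the brush and file stand handle-down in wells A and B, with the brush leaning slightly (I estimate about 5°). I checked the final state only by camera pixel values, having used all 10 picture views. During the moves a few joint readings came out about 0.001 rad past their range limits; no fault was reported, and the hand-in gave no verdict.

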